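Roll two gauge pins onto the plate's line

TASK

Two steel gauge pins, a thick one and a slim one, lie on the dark inspection plate on either side of its white line. Push the thick pin with your fingertips so that it rolls over the plate until it lies still along the line, centred over it, and after that roll the slim pin onto the line in the same way. The pins must roll, never be picked up off the plate, and the setting block and the ring gauge that stand on the plate stay where they are.

Things in the scene. Friction and masses are not known exactly. Their poses are not given: they have to be found in the camera images.
- line_mid (a point): midpoint of the 3 mm wide, 276 mm long white line painted on the fixed dark inspection plate, on its top face, 10 mm above the bench. x: across the line, roughly away from the robot; y: along the line; z: up. The face reaches 140 mm from the line on both sides and ends there at aluminium strips 8 mm wide and 5 mm high, parallel to the line
- thick_pin: bright polished steel cylinder, 32 mm in diameter, 90 mm long, 0.45 kg, lying 45 to 90 mm to one side of the line and about 68 mm left or right of its midpoint. Origin at its centre, 16 mm above the plate; its own y axis is the cylinder's axis, nearly parallel to the line; x and z turn as it rolls. After a slow push it rolls to a stop within a few mm
- slim_pin: bright polished steel cylinder, 22 mm in diameter, 90 mm long, 0.22 kg, lying on the other side of the line and in the other half of the plate's width than the thick one. Origin at its centre, 11 mm above the plate; its own y axis is the cylinder's axis
- test_block: loose ground steel setting block 40 x 50 x 25 mm with small holes in its top, standing on the near left quarter of the plate, not to be moved. Origin at the centre of its underside
- ring_gauge: loose steel setting ring, 52 mm across and 16 mm high, lying flat on the far right quarter of the plate, not to be moved. Origin at the centre of its underside
There are look-alikes about, which are no part of the job. Leave any green or purple look-alike of the slim_pin alone.

How it is judged:
By the outcome, as a careful person would: the job done as asked, in the order asked, and still so for the second after the job is handed in, with the robot touching nothing.
It also fails if it takes over 56 s, if anything falls off the work surface, if the arm or the gripper's body presses on something with over 40 N, if the wrist force passes 120 N, or if a joint passes its speed limit or range.

ROBOT

A 6-joint arm with a two-finger parallel gripper is mounted at the origin on a cart in front of the work surface, level with it; the furniture and walls round the work are solid. World frame = base frame: x ahead of the robot, y to its left, z up, the work surface at z = 0. Lengths are in mm, angles in rad, forces in N, time in s.
With the tool pointing down it reaches from about 275 to 750 mm from the base axis. Payload 10.2 kg.
Tool frame: the origin (TCP) lies midway between the tips of the shut fingers; the grasp point (between the pads) lies 19 mm behind it; z points along the fingers, y is the line along which they close (so a half turn about z gives the same grasp; the last joint's range is limited). The gripper opens to 85 mm and grips with 20 to 120 N. Pads are 22 mm wide; open, the fingers measure 114 mm over their backs; the gripper's body (76 mm by 85 mm) begins 54 mm behind the grasp point. The pads swing forward as they close: fully open they stand 13 mm farther back than shut.
Start: joints at [-1.372, 0.313, 1.498, -0, 1.331, -0.223], TCP at [214.925, -478.997, 231.294] pointing down, gripper open.
Joint ranges: [-2.94, 2.94], [-0.97, 2.17], [0.19, 2.56], [-1.23, 4.37], [0.02, 3.11], [-2.88, 2.88]. Speed limits (rad/s): [2.39, 2.39, 3.01, 3.14, 3.14, 3.14].

INTERFACE

Orientations are given as a unit quaternion [w, x, y, z].
In Python, from rig import sense, capture, finish_job, find_in, place_of gives the robot as it stands. The module is installed in compiled form; this text tells all that it offers.
- The arm moves only by the shell command python3 -m jog 'ROWS' [FORCE]. ROWS is JSON, a list of rows, each an object of numbers: "tx", "ty", "tz": the shift along the tool's x, y, z in mm; "ax", "ay", "az": the turn, a rotation vector about the tool's x, y, z in rad; "jaw": the closure, from -1 (fully open) to 1 (shut), so that 0 is half open. In form: [{"tx": .., "ty": .., "tz": .., "ax": .., "ay": .., "az": .., "jaw": ..}, ...]. A call has 1 to 5 rows; each row shifts and turns the commanded pose from where the row before left it, along the tool's axes as they then stand; what a row does not reach is not made up. A row lasts 1/8 s, in which the tool goes at most 62.5 mm and 10.7 degrees, less where a joint would pass 70% of its speed; a pose out of reach is approached as far as the arm can. A call with a gripper value outside its range is refused whole. The fingers move at their own pace and stop on an object; FORCE is the grip in N (left out, the last holds). Time passes only in rows, so rows that do not move let the fingers close. It gives the time, the measured TCP pose, the force, the opening and the grip force at its end, in the units of the state.
- sense(): the state, without advancing time (a new reading comes with each control period).
- capture(name): name is "scene" or "side" or "wrist"; returns a dict with "color" (400x640x3 uint8, red, green, blue), "depth" (400x640 float32, mm along the optical axis (not along the pixel's ray), 0 where there is no reading), "fx", "fy", "cx", "cy" (pixels), "camera_from_world" (4x4, takes a point from world to camera coordinates); the wrist camera has in their place "mount" (4x4, takes a point from camera to tool coordinates, whose origin is the TCP and whose axes are the flange's). Camera axes: x right, y up, looking along -z (the intrinsics and any distortion apply to the point x, -y, -z); pixel columns grow to the right and rows downward; lengths in mm; the calibration is good to about 2 mm. The wrist camera is an equidistant fisheye: a pixel r from the principal point sees the ray r / f radians off the axis. A picture is of the moment at which its call begins: read the wrist's pose just before it.
- finish_job(): hands the job in; it is judged then, once.
Trained networks look in the newest picture that a camera, given by its name, has taken for a name from the list of things; names that differ only in an ending like _2 or _b are one class to them, and where a whole thing is asked for, a point or a joint stands for the part that bears it (a point fixed in the world has none). Each returns a list of dicts, best first, with "conf" (0 to 1); they miss things now and then, are a little off and sometimes report something else, mostly with a low value. They report only what shows in the picture. A call takes as long as a camera call. They do not tell look-alikes from the thing itself.
- find_in(query, camera): "centre" ([column, row] in pixels, amid what is visible of it).
- place_of(query, camera): "centre" ([column, row] in pixels: a listed point, or the origin of a listed thing).
The state is a dict: "time_s": time; "joints": joint angles; "dq": joint speeds; "tau": joint torques, N m; "eef_pos": TCP position; "ee_rot": TCP orientation; "force": force on the tool from outside, world axes, zero at the start; "wrist_torque": the same for the moment, N m; "grip_width": opening from 0.0 (shut) to 1.0 (fully open); "grip_force": force on a finger pad.
Only numpy, scipy, OpenCV 4.12 (cv2) and the standard library are available. Lean on these libraries where they do the work, as an engineer would, in place of code of your own. Each camera call takes 0.05 s, during which the arm holds its last target. There are 200 camera calls.

## Working session

There is one attempt and no reset: what is moved stays moved. The work goes in short steps, Python scripts to look and compute and a shell command to move; the robot and the scene stay as the last step left them, time stands still between calls to the robot, and variables do not carry over. Pictures are saved under pics/ and viewed, at most 10 in all, crops included, and the job is handed in when it is done.

```bash
mkdir -p pics; cat > h.py <<'E'
import numpy as np, cv2
from rig import sense, capture, finish_job, find_in, place_of
def w2p(c,P):
    T=np.array(c["camera_from_world"]);p=T[:3,:3]@np.array(P,float)+T[:3,3]
    return np.array([c["cx"]+c["fx"]*p[0]/-p[2], c["cy"]+c["fy"]*-p[1]/-p[2]])
def p2w(c,uv,z):
    "pixel ray cut with world height z"
    T=np.array(c["camera_from_world"]);R=T[:3,:3];o=-R.T@T[:3,3]
    d=R.T@np.array([(uv[0]-c["cx"])/c["fx"],-(uv[1]-c["cy"])/c["fy"],-1.])
    return o+d*(z-o[2])/d[2]
def save(c,n,box=None,s=1):
    im=c["color"][...,::-1]
    if box: im=im[box[1]:box[3],box[0]:box[2]]
    cv2.imwrite("pics/"+n,cv2.resize(im,None,fx=s,fy=s))
E
python3 - <<'E'
from h import *
for n in ("scene","side"):
    c=capture(n); save(c,n+"0.png")
    T=np.array(c["camera_from_world"]);print(n,-T[:3,:3].T@T[:3,3],c["fx"],[k for k in c])
    for q,z in (("line_mid",10),("thick_pin",26),("slim_pin",21),("test_block",10),("ring_gauge",10)):
        for d in place_of(q,n)[:4]: print(q,round(d["conf"],2),np.round(d["centre"],1),p2w(c,d["centre"],z).round(1))
E
```

```text
scene [311.83252577 555.36388696 491.95813698] 409.0078075296973 ['color', 'depth', 'fx', 'fy', 'cx', 'cy', 'camera_from_world']
line_mid 0.85 [336.3 234.7] [557.7 -25.6  10. ]
thick_pin 0.76 [371.8 209.8] [ 518.1 -114.2   26. ]
slim_pin 0.83 [268.5 173.1] [ 795.  -161.7   21. ]
slim_pin 0.83 [372.2 177.1] [ 566.2 -252.    21. ]
slim_pin 0.72 [284.5 240.8] [630.6  46.4  21. ]
test_block 0.77 [377.9 259.2] [461.8   7.4  10. ]
side [ 478.84159414 -889.05692765  364.20624237] 363.4172610051974 ['color', 'depth', 'fx', 'fy', 'cx', 'cy', 'camera_from_world']
line_mid 0.95 [276.7 206.1] [557.2 -11.6  10. ]
thick_pin 0.6 [263.9 215.5] [ 518.8 -105.2   26. ]
slim_pin 0.84 [299.3 258.3] [ 571.3 -303.4   21. ]
slim_pin 0.7 [300. 190.] [631.7  73.7  21. ]
slim_pin 0.52 [391.2 224.1] [ 801.1 -185.3   21. ]
test_block 0.52 [238.1 206.8] [459.2  -2.2  10. ]
ring_gauge 0.84 [316.7 216.4] [646.9 -92.5  10. ]
```

View pics/scene0.png

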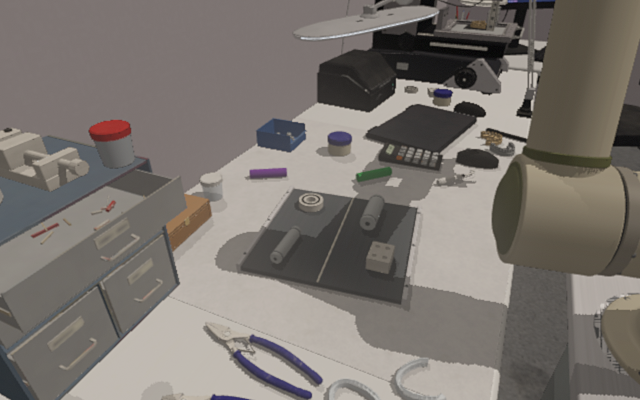

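View pics/side0.png

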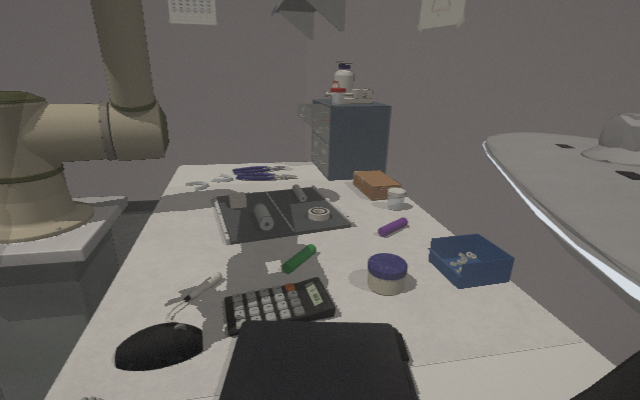

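The scene picture shows the thick pin at (372,212), near right, and the slim pin at (285,245), far left. The look-alikes of the slim pin are purple at (268,173) and green at (374,174), both off the plate, so I won't use them. The ring is at (311,201) and the block at (380,257). I'll check this in a close crop and compute the transit.

```bash
python3 - <<'E'
from h import *
from scipy.spatial.transform import Rotation as Ro
c=capture("scene"); save(c,"crop1.png",(230,160,440,310),3.5)
for a,b in (((349,199),(319,281)),): print(p2w(c,a,10),p2w(c,b,10))
for q in ((385,197),(361,223),(298,231),(272,260)): print(q,p2w(c,q,20))
s=sense();w=s["ee_rot"];print(s["eef_pos"],w);R=Ro.from_quat([*w[1:],w[0]]).as_matrix();print(R.round(3))
w=capture("wrist");print(w["fx"],w["cx"],w["cy"],np.array(w["mount"]).round(3))
E
```

```text
[ 584.77208974 -155.48402088   10.        ] [532.22446972 102.84498539  10.        ]
(385, 197) [ 511.92750402 -182.52823123   20.        ]
(361, 223) [524.12812847 -69.4342627   20.        ]
(298, 231) [623.22782064   7.90643464  20.        ]
(272, 260) [623.92358674 101.4128207   20.        ]
[ 214.93460905 -478.98850345  231.30963396] [4.63825144e-06 9.77846980e-01 2.09321005e-01 1.64102577e-05]
[[ 0.912  0.409  0.   ]
 [ 0.409 -0.912 -0.   ]
 [ 0.     0.    -1.   ]]
309.70691628693146 318.3749926500061 207.73699535605365 [[ 1.00000e-03  9.49000e-01  3.15000e-01  8.06460e+01]
 [ 1.00000e+00 -1.00000e-03  0.00000e+00  4.10000e-01]
 [ 1.00000e-03  3.15000e-01 -9.49000e-01 -1.42863e+02]
 [ 0.00000e+00  0.00000e+00  0.00000e+00  1.00000e+00]]
```

View pics/crop1.png

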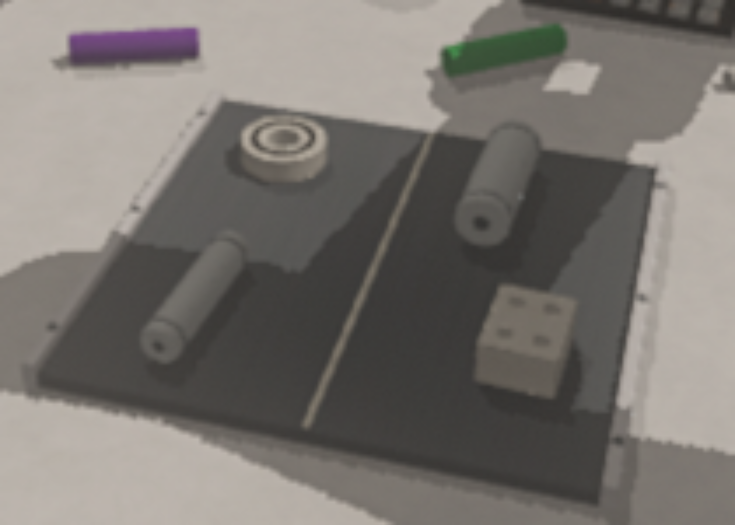

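The crop confirms it: both steel pins lie on the plate, at crop (500,185) and (195,300), and the coloured ones lie off it. Next I move above the near side of the thick pin.

```bash
python3 -m jog '[{"tx":37.5,"ty":-22.5,"tz":4,"jaw":0},{"tx":37.5,"ty":-22.5,"tz":4,"jaw":0},{"tx":37.5,"ty":-22.5,"tz":4,"jaw":0},{"tx":37.5,"ty":-22.5,"tz":4,"jaw":0},{"tx":37.5,"ty":-22.5,"tz":4,"jaw":0}]' 30 
python3 -m jog '[{"tx":37.5,"ty":-22.5,"tz":4,"jaw":0},{"tx":37.5,"ty":-22.5,"tz":4,"jaw":0},{"tx":37.5,"ty":-22.5,"tz":4,"jaw":0},{"tx":37.5,"ty":-22.5,"tz":4,"jaw":0},{"tx":37.5,"ty":-22.5,"tz":4,"jaw":0}]'
python3 -m jog '[{"az":0.11,"jaw":0},{"az":0.11,"jaw":0},{"jaw":0}]'
cat >> h.py <<'E'
from scipy.spatial.transform import Rotation as Ro
def wr():
    s=sense();q=s["ee_rot"];R=Ro.from_quat([*q[1:],q[0]]).as_matrix();c=capture("wrist")
    c["R"]=R;c["t"]=np.array(s["eef_pos"]);return c
def wp2w(c,uv,z):
    "fisheye wrist pixel(s) cut with world height z"
    uv=np.atleast_2d(uv).astype(float);M=np.array(c["mount"])
    a=(uv[:,0]-c["cx"])/c["fx"];b=(uv[:,1]-c["cy"])/c["fy"];r=np.hypot(a,b)+1e-9
    d=np.stack([np.sin(r)*a/r,-np.sin(r)*b/r,-np.cos(r)],1)@M[:3,:3].T@c["R"].T
    o=c["R"]@M[:3,3]+c["t"]
    return o+d*((z-o[2])/d[:,2])[:,None]
E
python3 - <<'E'
from h import *
c=wr();save(c,"w1.png");print(c["t"].round(1),c["R"].round(3))
for q,z in (("line_mid",10),("thick_pin",26),("slim_pin",21),("test_block",10),("ring_gauge",10)):
    for d in place_of(q,"wrist")[:3]: print(q,round(d["conf"],2),np.round(d["centre"],1),wp2w(c,d["centre"],z).round(1))
E
```

```text
[ 214.9 -479.   231.3] [[ 0.912  0.409 -0.   ]
 [ 0.409 -0.912  0.   ]
 [ 0.    -0.    -1.   ]]schema error: expected keys tx, ty, tz, ax, ay, az, jaw
schema error: expected keys tx, ty, tz, ax, ay, az, jaw
schema error: expected keys tx, ty, tz, ax, ay, az, jaw
```

View pics/w1.png

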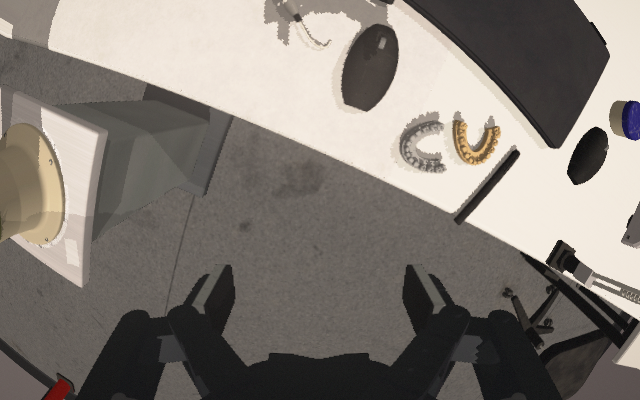

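The moves were refused because every row needs all the keys, so the arm is still at the start. The picture shows only the floor, the bench edge and the open fingers.

```bash
python3 -m jog '[{"tx":37.5,"ty":-22.5,"tz":4,"ax":0,"ay":0,"az":0,"jaw":0},{"tx":37.5,"ty":-22.5,"tz":4,"ax":0,"ay":0,"az":0,"jaw":0},{"tx":37.5,"ty":-22.5,"tz":4,"ax":0,"ay":0,"az":0,"jaw":0},{"tx":37.5,"ty":-22.5,"tz":4,"ax":0,"ay":0,"az":0,"jaw":0},{"tx":37.5,"ty":-22.5,"tz":4,"ax":0,"ay":0,"az":0,"jaw":0}]' 30
python3 -m jog '[{"tx":37.5,"ty":-22.5,"tz":4,"ax":0,"ay":0,"az":0,"jaw":0},{"tx":37.5,"ty":-22.5,"tz":4,"ax":0,"ay":0,"az":0,"jaw":0},{"tx":37.5,"ty":-22.5,"tz":4,"ax":0,"ay":0,"az":0,"jaw":0},{"tx":37.5,"ty":-22.5,"tz":4,"ax":0,"ay":0,"az":0,"jaw":0},{"tx":37.5,"ty":-22.5,"tz":4,"ax":0,"ay":0,"az":0,"jaw":0}]'
python3 -m jog '[{"tx":0,"ty":0,"tz":0,"ax":0,"ay":0,"az":0.11,"jaw":0},{"tx":0,"ty":0,"tz":0,"ax":0,"ay":0,"az":0.11,"jaw":0},{"tx":0,"ty":0,"tz":0,"ax":0,"ay":0,"az":0,"jaw":0}]'
python3 - <<'E'
from h import *
c=wr();save(c,"w2.png");print(c["t"].round(1),c["R"].round(3))
for q,z in (("line_mid",10),("thick_pin",26),("slim_pin",21),("test_block",10),("ring_gauge",10)):
    for d in place_of(q,"wrist")[:3]: print(q,round(d["conf"],2),np.round(d["centre"],1),wp2w(c,d["centre"],z).round(1))
E
```

```text
time_s: 1.62
eef_pos: [340.6, -298.4, 211.3]
ee_rot: [0.0, 0.978, 0.209, 0.0]
force: [0.7, -0.8, -0.9]
grip_width: 0.502
grip_force: 0.0
time_s: 2.25
eef_pos: [465.7, -118.9, 191.3]
ee_rot: [0.0, 0.978, 0.209, 0.0]
force: [-0.4, -0.4, 0.2]
grip_width: 0.501
grip_force: 0.0
time_s: 2.62
eef_pos: [465.0, -120.1, 191.3]
ee_rot: [0.0, 0.995, 0.101, 0.0]
force: [0.4, -0.0, 0.1]
grip_width: 0.498
grip_force: 0.0
[ 465.  -120.1  191.3] [[ 0.979  0.202  0.   ]
 [ 0.202 -0.979 -0.   ]
 [ 0.     0.    -1.   ]]
line_mid 0.88 [251.7  86. ] [[555.  -31.3  10. ]]
line_mid 0.3 [331.8  14.7] [[646.1 -97.2  10. ]]
thick_pin 0.81 [318.8 139.8] [[ 513.4 -110.9   26. ]]
slim_pin 0.91 [480.8 122.6] [[ 574.5 -279.7   21. ]]
slim_pin 0.65 [187.4  15.1] [[623.9  53.3  21. ]]
test_block 0.59 [200.9 170.9] [[454.5  11.5  10. ]]
ring_gauge 0.81 [330.2  12.8] [[647.8 -95.2  10. ]]
```

View pics/w2.png

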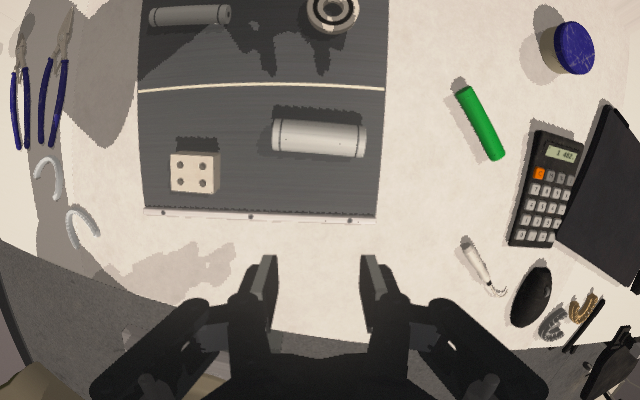

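The wrist view shows the line running from (140,91) to (382,87), the thick pin at (319,138), the block at (195,172), the ring at (332,12) and the slim pin at (190,15). Next I fit the line and the thick pin's axis.

```bash
cat >> h.py <<'E'
def fitline(c,cols,r0,r1):
    g=c["color"].min(2).astype(float);P=[]
    for u in cols:
        k=g[r0:r1,u];k=np.clip(k-np.median(k)-25,0,None)
        if k.sum()>30: P.append([u,r0+(k*np.arange(r1-r0)).sum()/k.sum()])
    W=wp2w(c,P,10)[:,:2];b=np.polyfit(W[:,1],W[:,0],1);r=W[:,0]-np.polyval(b,W[:,1])
    ok=abs(r)<2;b=np.polyfit(W[ok,1],W[ok,0],1);return b,ok.sum(),r[ok].std(),W[:,1].min(),W[:,1].max()
E
python3 - <<'E'
from h import *
c=wr()
b,n,sd,lo,hi=fitline(c,range(150,376,2),80,100);print("x=%.4f*y+%.2f"%tuple(b),n,sd,lo,hi,"angle",np.degrees(np.arctan(b[0])))
g=c["color"].min(2)
for u in (280,295,320,345,358): print(u,g[100:165,u].tolist())
E
```

```text
x=-0.1646*y+552.38 113 0.08263605904594137 -156.0740676244393 88.84144994609014 angle -9.34710618724204
280 [88, 88, 90, 92, 86, 70, 56, 59, 56, 58, 56, 57, 56, 56, 55, 59, 59, 58, 69, 90, 102, 105, 92, 89, 83, 85, 81, 82, 89, 92, 99, 113, 118, 119, 122, 131, 141, 142, 144, 144, 146, 141, 139, 143, 145, 145, 146, 134, 129, 109, 85, 75, 78, 81, 81, 81, 80, 79, 81, 89, 89, 90, 89, 89, 88]
295 [90, 88, 90, 91, 89, 87, 64, 55, 59, 57, 59, 57, 57, 58, 56, 58, 59, 58, 57, 69, 89, 101, 107, 113, 117, 130, 135, 142, 149, 155, 162, 168, 169, 176, 182, 189, 191, 188, 188, 188, 187, 187, 184, 180, 178, 178, 177, 176, 171, 164, 156, 133, 82, 80, 82, 81, 83, 81, 80, 82, 92, 92, 90, 89, 92]
320 [91, 91, 90, 93, 93, 89, 87, 87, 64, 59, 59, 58, 57, 58, 59, 59, 61, 59, 60, 59, 61, 73, 92, 103, 108, 113, 116, 127, 135, 141, 147, 155, 160, 168, 169, 174, 182, 189, 193, 196, 196, 193, 192, 190, 188, 183, 180, 181, 178, 177, 173, 165, 157, 141, 83, 82, 81, 83, 83, 82, 83, 91, 91, 90, 91]
345 [91, 92, 94, 90, 90, 94, 91, 91, 90, 89, 78, 59, 59, 62, 62, 60, 59, 61, 61, 61, 60, 59, 61, 63, 85, 100, 107, 110, 117, 122, 131, 136, 144, 153, 160, 167, 169, 173, 179, 186, 192, 195, 196, 198, 198, 194, 191, 189, 189, 186, 184, 180, 177, 169, 163, 139, 106, 83, 83, 84, 83, 86, 91, 93, 93]
358 [91, 92, 94, 93, 92, 95, 96, 94, 92, 93, 91, 90, 92, 65, 62, 62, 62, 63, 63, 63, 63, 61, 62, 62, 62, 66, 69, 69, 64, 67, 72, 72, 76, 82, 93, 101, 104, 104, 107, 125, 124, 138, 146, 154, 167, 167, 172, 166, 170, 176, 183, 187, 183, 177, 172, 165, 149, 121, 95, 95, 96, 93, 93, 95, 95]
```

```bash
cat >> h.py <<'E'
L=None
def axis(c,cols,up,lo,z):
    "bisector of tangent rays cut with the axis height"
    out=[]
    for u,a,b in zip(cols,up,lo):
        o=c["R"]@np.array(c["mount"])[:3,3]+c["t"]
        d=[(lambda v:v/np.linalg.norm(v))(wp2w(c,(u,k),z)[0]-o) for k in (a,b)]
        m=d[0]+d[1];out.append((o+m*(z-o[2])/m[2])[:2])
    return np.array(out)
def across(P,b):
    "signed distance across the line x=b0*y+b1, positive away from robot"
    P=np.atleast_2d(P);return (P[:,0]-np.polyval(b,P[:,1]))/np.hypot(1,b[0])
E
python3 - <<'E'
from h import *
c=wr();b=np.array([-.1646,552.38])
A=axis(c,[280,295,320,345,358],[118.2,119.2,121.3,123.8,125.5],[149.6,151.4,153.6,155.6,156.8],26);print(A,across(A,b),np.diff(across(A,b)))
t=c["t"][:2];print("tcp",across(t,b))
y=np.array([b[0],1])/np.hypot(1,b[0]);mid=np.array([556.5,-26]);print("along pin",(A-mid)@y,"tcp",(t-mid)@y)
E
```

```text
[[ 511.76315267  -72.05461636]
 [ 513.17365727  -87.05361427]
 [ 515.93109247 -111.81703125]
 [ 518.90005786 -136.61648105]
 [ 520.30359547 -149.68535351]] [-51.78027929 -52.82455788 -54.12567325 -55.22391925 -55.96159189] [-1.04427859 -1.30111536 -1.098246   -0.73767264]
tcp [-105.8347837]
along pin [ -38.17721685  -53.20615373  -78.08862484 -103.04100592 -116.16431282] tcp -78.16226329904946
```

```bash
python3 -m jog '[{"tx":0,"ty":0,"tz":45,"ax":0,"ay":0,"az":0.04,"jaw":0},{"tx":0,"ty":0,"tz":45,"ax":0,"ay":0,"az":0,"jaw":0},{"tx":0,"ty":0,"tz":45,"ax":0,"ay":0,"az":0,"jaw":0},{"tx":0,"ty":0,"tz":42,"ax":0,"ay":0,"az":0,"jaw":0},{"tx":0,"ty":0,"tz":0,"ax":0,"ay":0,"az":0,"jaw":0}]'
python3 -m jog '[{"tx":7,"ty":0,"tz":0,"ax":0,"ay":0,"az":0,"jaw":0},{"tx":5,"ty":0,"tz":0,"ax":0,"ay":0,"az":0,"jaw":0},{"tx":3,"ty":0,"tz":0,"ax":0,"ay":0,"az":0,"jaw":0},{"tx":3,"ty":0,"tz":0,"ax":0,"ay":0,"az":0,"jaw":0},{"tx":3,"ty":0,"tz":0,"ax":0,"ay":0,"az":0,"jaw":0}]'
python3 - <<'E'
from h import *
c=wr();save(c,"w3.png");b=np.array([-.1646,552.38]);print(across(c["t"][:2],b),c["R"][:2,0])
E
```

```text
time_s: 3.65
eef_pos: [463.5, -119.5, 12.5]
ee_rot: [-0.001, 0.997, 0.081, -0.002]
force: [0.7, 0.1, 0.7]
grip_width: 0.497
grip_force: 0.0
time_s: 4.28
eef_pos: [485.9, -116.8, 14.5]
ee_rot: [0.0, 0.997, 0.081, 0.0]
force: [0.2, -0.9, -0.8]
grip_width: 0.504
grip_force: 0.0
[-84.5931064] [0.98693563 0.16111501]
```

View pics/w3.png

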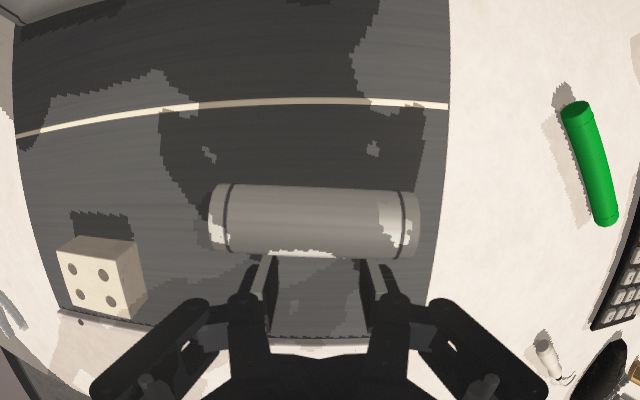

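The fingers at (266,270) and (368,270) straddle the pin's middle (314,222), just behind it, and the line is at row 103. I'll push on slowly.

```bash
python3 -m jog '[{"tx":3,"ty":0,"tz":0,"ax":0,"ay":0,"az":0,"jaw":0},{"tx":3,"ty":0,"tz":0,"ax":0,"ay":0,"az":0,"jaw":0},{"tx":3,"ty":0,"tz":0,"ax":0,"ay":0,"az":0,"jaw":0},{"tx":3,"ty":0,"tz":0,"ax":0,"ay":0,"az":0,"jaw":0},{"tx":3,"ty":0,"tz":0,"ax":0,"ay":0,"az":0,"jaw":0}]'
python3 -m jog '[{"tx":3,"ty":0,"tz":0,"ax":0,"ay":0,"az":0,"jaw":0},{"tx":3,"ty":0,"tz":0,"ax":0,"ay":0,"az":0,"jaw":0},{"tx":3,"ty":0,"tz":0,"ax":0,"ay":0,"az":0,"jaw":0},{"tx":3,"ty":0,"tz":0,"ax":0,"ay":0,"az":0,"jaw":0},{"tx":3,"ty":0,"tz":0,"ax":0,"ay":0,"az":0,"jaw":0}]'
python3 -m jog '[{"tx":2,"ty":0,"tz":0,"ax":0,"ay":0,"az":0,"jaw":0},{"tx":2,"ty":0,"tz":0,"ax":0,"ay":0,"az":0,"jaw":0},{"tx":2,"ty":0,"tz":0,"ax":0,"ay":0,"az":0,"jaw":0},{"tx":1,"ty":0,"tz":0,"ax":0,"ay":0,"az":0,"jaw":0},{"tx":0,"ty":0,"tz":0,"ax":0,"ay":0,"az":0,"jaw":0}]'
python3 - <<'E'
from h import *
c=wr();save(c,"w4.png");b=np.array([-.1646,552.38]);print(across(c["t"][:2],b),c["R"][:2,0])
E
```

```text
time_s: 4.95
eef_pos: [500.7, -114.4, 14.3]
ee_rot: [0.0, 0.997, 0.081, 0.0]
force: [-0.6, -0.3, -0.3]
grip_width: 0.5
grip_force: 0.2
time_s: 5.58
eef_pos: [515.4, -111.9, 14.3]
ee_rot: [-0.0, 0.997, 0.081, -0.0]
force: [-0.6, 0.0, 0.7]
grip_width: 0.5
grip_force: 0.2
time_s: 6.2
eef_pos: [522.2, -110.9, 14.3]
ee_rot: [-0.0, 0.997, 0.081, 0.0]
force: [-0.4, 0.5, 0.6]
grip_width: 0.5
grip_force: 0.0
[-47.75096288] [0.98694136 0.16107997]
```

View pics/w4.png

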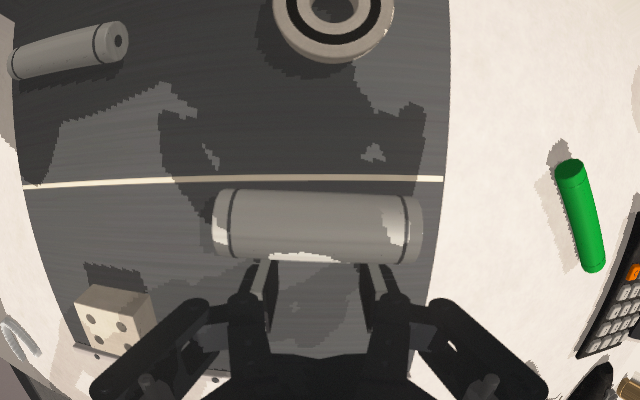

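The pin, between rows 190 and 257, is now just short of the line at row 179. I'll measure both in the same picture.

```bash
python3 - <<'E'
from h import *
c=wr()
b,n,sd,lo,hi=fitline(c,[*range(60,200,3),*range(230,430,3)],172,188);print("x=%.4f*y+%.2f"%tuple(b),n,sd,lo,hi,np.degrees(np.arctan(b[0])))
for cc,cols,up,lo_ in ((c,(245,316,390),(189.5,190,194.5),(259,259,260)),): 
    A=axis(cc,cols,up,lo_,26);print(A,across(A,b),across(A,[-.1646,552.38]),"tcp",across(c["t"][:2],b))
g=c["color"].min(2)
for u in (245,316,390): print(u,g[183:200,u].tolist(),g[245:270,u].tolist())
E
```

```text
x=-0.1648*y+552.28 113 0.11275336057362953 -158.45293799022494 60.30140092787474 -9.357364008977596
[[ 545.4405516   -72.86489471]
 [ 550.83317504 -105.50945028]
 [ 554.91885464 -139.8120073 ]] [-18.59894979 -18.58581979 -20.13182008] [-18.68162918 -18.66255623 -20.20235787] tcp [-47.69718247]
245 [64, 65, 63, 63, 63, 66, 90, 100, 109, 111, 112, 113, 113, 115, 116, 117, 118] [115, 114, 114, 111, 110, 110, 111, 106, 103, 102, 101, 99, 92, 97, 94, 95, 91, 88, 89, 91, 90, 85, 85, 83, 83]
316 [64, 64, 65, 63, 65, 64, 65, 64, 76, 90, 102, 108, 109, 110, 111, 112, 113] [121, 120, 121, 120, 118, 117, 115, 114, 111, 187, 207, 203, 197, 196, 194, 189, 153, 110, 101, 103, 104, 103, 99, 98, 101]
390 [65, 67, 65, 63, 65, 67, 63, 65, 67, 66, 65, 65, 88, 97, 105, 107, 110] [121, 126, 125, 124, 124, 122, 122, 120, 118, 117, 116, 113, 115, 112, 109, 106, 105, 102, 97, 104, 104, 99, 99, 84, 55]
```

```bash
python3 -m jog '[{"tx":2,"ty":0,"tz":0,"ax":0,"ay":0,"az":0,"jaw":0},{"tx":2,"ty":0,"tz":0,"ax":0,"ay":0,"az":0,"jaw":0},{"tx":2,"ty":0,"tz":0,"ax":0,"ay":0,"az":0,"jaw":0},{"tx":2,"ty":0,"tz":0,"ax":0,"ay":0,"az":0,"jaw":0},{"tx":2,"ty":0,"tz":0,"ax":0,"ay":0,"az":0,"jaw":0}]'
python3 -m jog '[{"tx":2,"ty":0,"tz":0,"ax":0,"ay":0,"az":0,"jaw":0},{"tx":1.5,"ty":0,"tz":0,"ax":0,"ay":0,"az":0,"jaw":0},{"tx":1.5,"ty":0,"tz":0,"ax":0,"ay":0,"az":0,"jaw":0},{"tx":1,"ty":0,"tz":0,"ax":0,"ay":0,"az":0,"jaw":0},{"tx":1,"ty":0,"tz":0,"ax":0,"ay":0,"az":0,"jaw":0}]'
python3 -m jog '[{"tx":0.5,"ty":0,"tz":0,"ax":0,"ay":0,"az":0,"jaw":0},{"tx":0.5,"ty":0,"tz":0,"ax":0,"ay":0,"az":0,"jaw":0},{"tx":0,"ty":0,"tz":0,"ax":0,"ay":0,"az":0,"jaw":0},{"tx":-15,"ty":0,"tz":0,"ax":0,"ay":0,"az":0,"jaw":0},{"tx":-35,"ty":0,"tz":-10,"ax":0,"ay":0,"az":0,"jaw":0}]'
python3 -m jog '[{"tx":-15,"ty":0,"tz":-40,"ax":0,"ay":0,"az":0,"jaw":0},{"tx":0,"ty":0,"tz":-40,"ax":0,"ay":0,"az":0,"jaw":0},{"tx":0,"ty":0,"tz":0,"ax":0,"ay":0,"az":0,"jaw":0}]'
python3 - <<'E'
from h import *
c=wr();save(c,"w5.png");print(c["t"])
E
```

```text
time_s: 6.92
eef_pos: [532.2, -109.2, 14.3]
ee_rot: [-0.0, 0.997, 0.081, -0.0]
force: [-1.3, -0.7, 0.3]
grip_width: 0.497
grip_force: 0.1
time_s: 7.55
eef_pos: [539.0, -108.1, 14.3]
ee_rot: [-0.0, 0.997, 0.081, -0.0]
force: [-0.7, -0.4, 0.4]
grip_width: 0.498
grip_force: 0.1
time_s: 8.18
eef_pos: [490.3, -115.9, 24.0]
ee_rot: [-0.0, 0.997, 0.081, -0.0]
force: [0.2, 0.0, 0.1]
grip_width: 0.503
grip_force: 0.0
time_s: 8.55
eef_pos: [477.1, -119.1, 106.9]
ee_rot: [0.002, 0.997, 0.081, 0.002]
force: [-0.4, 0.4, -0.2]
grip_width: 0.495
grip_force: 0.0
[ 477.06224602 -119.115677    106.91046202]
```

View pics/w5.png

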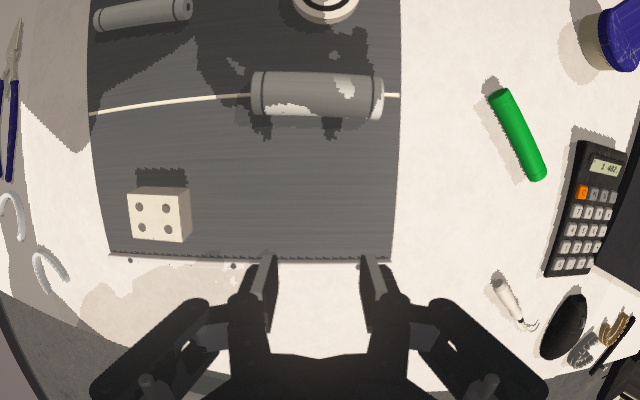

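The pin, at (317,95), now covers the line, which shows at (245,97) on its left and (392,95) on its right. I'll measure it from here, with the camera almost straight above.

```bash
python3 - <<'E'
from h import *
c=wr();print(c["t"],c["R"][:2,0])
b,n,sd,lo,hi=fitline(c,[*range(100,246,2)],92,118);print("x=%.4f*y+%.2f"%tuple(b),n,sd)
b=np.array([-.1647,552.33])
print("line at right", across(wp2w(c,[(390,95),(395,95)],10)[:,:2],b))
g=c["color"].min(2).astype(int)
for u in (272,290,310,330,350,365): print(u,g[62:84,u].tolist(),g[104:128,u].tolist())
print("x390",g[88:102,390].tolist())
A=axis(c,(275,310,350),(71,72.5,75),(115,116,117.5),26);print(across(A,b))
E
```

```text
[ 476.20570839 -118.63937077  105.07558907] [0.98694499 0.16104653]
x=-0.1639*y+552.41 60 0.03647978920964231
line at right [-1.711219   -1.48635727]
272 [61, 65, 63, 64, 64, 64, 62, 81, 102, 114, 118, 120, 119, 119, 123, 123, 123, 122, 123, 125, 125, 126] [120, 157, 185, 182, 178, 174, 172, 160, 149, 116, 93, 89, 89, 91, 93, 91, 87, 87, 88, 89, 80, 77, 76, 76]
290 [62, 63, 64, 63, 66, 62, 62, 71, 102, 110, 119, 120, 119, 120, 120, 123, 125, 121, 122, 122, 124, 124] [190, 193, 189, 187, 183, 179, 174, 164, 154, 142, 87, 90, 88, 91, 91, 88, 88, 87, 90, 91, 91, 96, 100, 98]
310 [64, 63, 61, 63, 65, 64, 63, 65, 93, 112, 116, 119, 120, 120, 120, 123, 124, 124, 122, 123, 124, 125] [106, 104, 101, 100, 99, 97, 94, 122, 139, 134, 125, 89, 90, 93, 92, 89, 88, 89, 88, 90, 90, 90, 90, 97]
330 [65, 65, 65, 64, 67, 65, 65, 66, 71, 96, 112, 117, 120, 122, 121, 123, 125, 125, 123, 122, 123, 125] [110, 107, 107, 103, 102, 100, 98, 98, 94, 88, 83, 70, 55, 55, 54, 52, 55, 55, 53, 57, 57, 56, 55, 54]
350 [66, 68, 68, 64, 66, 66, 65, 65, 65, 68, 83, 112, 115, 119, 124, 120, 123, 123, 126, 125, 163, 169] [112, 113, 110, 109, 108, 105, 102, 101, 98, 97, 93, 91, 91, 92, 94, 92, 90, 92, 91, 89, 91, 94, 92, 91]
365 [66, 70, 68, 67, 68, 69, 68, 67, 66, 67, 68, 89, 108, 116, 120, 122, 123, 122, 124, 126, 125, 123] [114, 115, 113, 113, 111, 109, 105, 104, 103, 99, 98, 93, 91, 91, 94, 93, 91, 93, 93, 99, 103, 104, 104, 106]
x390 [104, 108, 117, 170, 223, 223, 223, 144, 111, 103, 107, 108, 104, 107]
[-1.93826488 -3.36556615 -4.57031067]
```

```bash
python3 - <<'E'
from h import *
c=wr();b=np.array([-.1643,552.37])
A=axis(c,(272,290,310,330),(69.1,69.4,69.9,70.8),(113.1,113.6,114.5,115.1),26);print(across(A,b))
A=axis(c,(350,365),(72.2,73.1),(115.5,115.8),26);print(across(A,b))
# predicted edges for tangents, sanity: width
print(wp2w(c,[(290,69.4),(290,113.6)],26)[:,:2])
s=capture("scene")
save(s,"crop2.png",(270,170,430,290),5)
E
```

```text
[-1.23359081 -1.90864555 -2.62093616 -3.14315267]
[-3.55101178 -3.65804237]
[[579.98610262 -81.56172098]
 [548.62295405 -86.49953447]]
```

View pics/crop2.png

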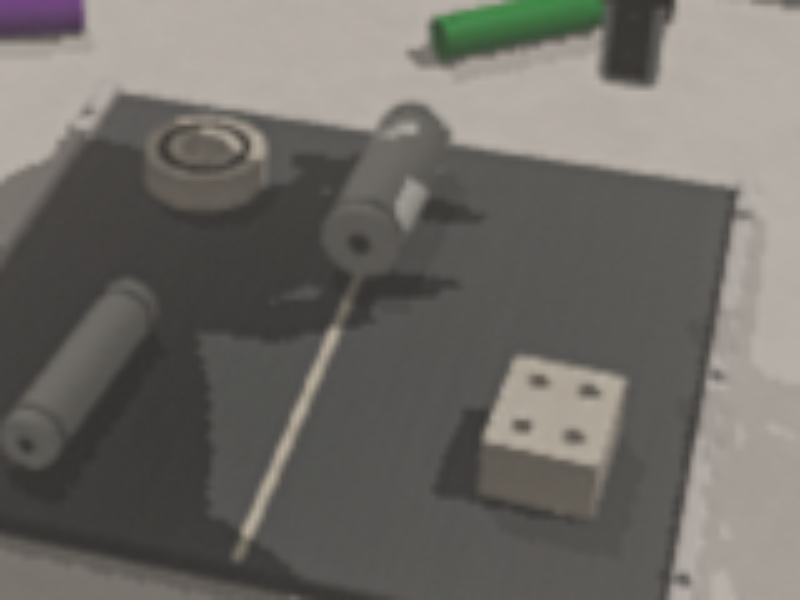

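Crop 2 shows the line running into the pin's near end at (358,275), with the end face's centre hole at (362,243). The pin lies about 2.5 mm short of the line and is turned about 1.5°, with its right end lagging. I'll give it a small push nearer the right end.

```bash
python3 -m jog '[{"tx":10,"ty":12,"tz":40,"ax":0,"ay":0,"az":0,"jaw":0},{"tx":10,"ty":0,"tz":40,"ax":0,"ay":0,"az":0,"jaw":0},{"tx":20,"ty":0,"tz":11,"ax":0,"ay":0,"az":0,"jaw":0},{"tx":16,"ty":0,"tz":0,"ax":0,"ay":0,"az":0,"jaw":0},{"tx":5,"ty":0,"tz":0,"ax":0,"ay":0,"az":0,"jaw":0}]'
python3 -m jog '[{"tx":2,"ty":0,"tz":0,"ax":0,"ay":0,"az":0,"jaw":0},{"tx":2,"ty":0,"tz":0,"ax":0,"ay":0,"az":0,"jaw":0},{"tx":1.4,"ty":0,"tz":0,"ax":0,"ay":0,"az":0,"jaw":0},{"tx":0,"ty":0,"tz":0,"ax":0,"ay":0,"az":0,"jaw":0},{"tx":0,"ty":0,"tz":0,"ax":0,"ay":0,"az":0,"jaw":0}]'
python3 -m jog '[{"tx":-16.5,"ty":0,"tz":0,"ax":0,"ay":0,"az":0,"jaw":0},{"tx":-20,"ty":0,"tz":-11,"ax":0,"ay":0,"az":0,"jaw":0},{"tx":-18,"ty":-12,"tz":-40,"ax":0,"ay":0,"az":0,"jaw":0},{"tx":-18,"ty":0,"tz":-40,"ax":0,"ay":0,"az":0,"jaw":0},{"tx":0,"ty":0,"tz":0,"ax":0,"ay":0,"az":0,"jaw":0}]'
python3 - <<'E'
from h import *
c=wr();c=wr();print(c["t"],c["R"][:2,0]);np.save("m.npy",c,allow_pickle=True)
b,n,sd,lo,hi=fitline(c,[*range(100,246,2)],82,110);print("x=%.4f*y+%.2f"%tuple(b),n,sd)
g=c["color"].min(2).astype(int)
for u in (272,290,310,330,350,365): print(u,g[52:84,u].tolist(),g[96:122,u].tolist())
E
```

```text
time_s: 9.38
eef_pos: [537.9, -120.0, 12.1]
ee_rot: [-0.0, 0.997, 0.081, -0.001]
force: [-0.3, -0.6, 0.5]
grip_width: 0.501
grip_force: 0.0
time_s: 10.0
eef_pos: [543.2, -119.6, 13.3]
ee_rot: [0.0, 0.997, 0.081, 0.0]
force: [0.1, -0.6, -0.3]
grip_width: 0.501
grip_force: 0.0
time_s: 10.62
eef_pos: [470.3, -120.1, 106.8]
ee_rot: [0.001, 0.997, 0.081, 0.002]
force: [-0.0, -0.5, -0.8]
grip_width: 0.498
grip_force: 0.0
[ 470.03081153 -119.69124842  105.18284639] [0.98700973 0.16064822]
x=-0.1544*y+551.90 64 0.84171735382354
272 [59, 59, 58, 62, 62, 75, 107, 114, 116, 117, 119, 119, 116, 119, 118, 120, 122, 124, 123, 122, 124, 123, 122, 123, 123, 120, 118, 116, 116, 114, 111, 111] [93, 92, 85, 85, 123, 106, 86, 86, 87, 87, 87, 85, 87, 92, 90, 88, 85, 84, 93, 99, 86, 68, 68, 67, 69, 97]
290 [60, 58, 59, 62, 63, 70, 103, 114, 116, 116, 119, 121, 115, 119, 119, 119, 122, 123, 126, 126, 127, 126, 123, 125, 126, 123, 119, 118, 119, 115, 114, 111] [94, 90, 93, 121, 155, 143, 87, 89, 87, 86, 88, 88, 90, 90, 90, 87, 86, 86, 88, 99, 99, 100, 98, 97, 98, 99]
310 [60, 62, 64, 65, 63, 67, 89, 111, 11
[... 331 characters left out ...]
, 129, 129, 133, 133, 132, 128, 126, 124, 122, 120] [100, 100, 98, 92, 89, 88, 83, 66, 54, 55, 53, 53, 55, 53, 53, 52, 52, 55, 52, 55, 53, 62, 62, 63, 63, 64]
350 [63, 65, 66, 67, 65, 66, 68, 66, 91, 109, 118, 118, 119, 122, 123, 120, 121, 124, 124, 126, 128, 129, 129, 131, 133, 132, 136, 135, 135, 209, 215, 217] [105, 103, 100, 99, 97, 92, 89, 89, 69, 56, 53, 77, 91, 92, 94, 90, 90, 91, 90, 90, 91, 90, 97, 100, 100, 101]
365 [64, 64, 66, 67, 68, 67, 68, 67, 70, 85, 111, 118, 118, 118, 121, 123, 123, 122, 122, 125, 125, 128, 131, 130, 131, 132, 132, 134, 136, 136, 132, 129] [108, 107, 105, 103, 102, 96, 93, 92, 90, 91, 93, 93, 93, 95, 93, 94, 100, 103, 104, 101, 102, 102, 102, 102, 101, 103]
```

```bash
python3 - <<'E'
from h import *
c=np.load("m.npy",allow_pickle=True).item();b=np.array([-.1643,552.37])
A=axis(c,(272,290,330,350),(57.4,57.6,58.6,60.0),(101.4,101.5,102.8,103.6),26);print(A,across(A,b))
g=c["color"].min(2).astype(int)
for u in (225,390,396): 
    k=g[70:105,u];j=np.argmax(k);s=slice(max(j-4,0),j+5);k2=np.clip(k[s]-np.median(k)-20,0,None);r=70+(np.arange(35)[s]*k2).sum()/k2.sum();print(u,r,across(wp2w(c,(u,r),10)[:,:2],b))
E
```

```text
[[ 565.89410326  -71.37760938]
 [ 567.43344062  -84.099513  ]
 [ 570.94323308 -112.01579107]
 [ 572.69797611 -126.02349832]] [ 1.7729909   1.22940752  0.16680223 -0.3726879 ]
225 86.44444444444444 [0.05229706]
390 84.84239130434783 [0.02196527]
396 85.125 [0.09536384]
```

The thick pin's centre is now 0.3 mm from the line, but it is still turned 2.2° because plain rolling keeps its heading. I'll straighten it by touching both sides lightly with the fingertips, without lifting. First I check the wrist joint's room.

```bash
python3 -c "
from rig import sense; s=sense(); print(s['joints'],s['time_s'],s['grip_width'])"
python3 -m jog '[{"tx":50,"ty":0,"tz":0,"ax":0,"ay":0,"az":0,"jaw":0},{"tx":50.7,"ty":0,"tz":0,"ax":0,"ay":0,"az":0,"jaw":0},{"tx":0,"ty":0,"tz":0,"ax":0,"ay":0,"az":0,"jaw":0}]'
```

```text
[-4.91223144e-01  3.72126018e-01  1.77953182e+00  9.61811993e-05
  9.89672393e-01  9.17975795e-01] 10.725 0.5009245830845336
time_s: 11.1
eef_pos: [570.8, -102.3, 102.1]
ee_rot: [-0.0, 0.997, 0.082, -0.001]
force: [-0.3, 0.1, 0.1]
grip_width: 0.5
grip_force: 0.0
```

```bash
python3 -m jog '[{"tx":0,"ty":0,"tz":0,"ax":0,"ay":0,"az":-0.175,"jaw":0},{"tx":0,"ty":0,"tz":0,"ax":0,"ay":0,"az":-0.175,"jaw":0},{"tx":0,"ty":0,"tz":0,"ax":0,"ay":0,"az":-0.175,"jaw":0},{"tx":0,"ty":0,"tz":0,"ax":0,"ay":0,"az":-0.175,"jaw":0},{"tx":0,"ty":0,"tz":0,"ax":0,"ay":0,"az":-0.175,"jaw":0}]'
python3 -m jog '[{"tx":0,"ty":0,"tz":0,"ax":0,"ay":0,"az":-0.175,"jaw":0},{"tx":0,"ty":0,"tz":0,"ax":0,"ay":0,"az":-0.175,"jaw":0},{"tx":0,"ty":0,"tz":0,"ax":0,"ay":0,"az":-0.175,"jaw":0},{"tx":0,"ty":0,"tz":0,"ax":0,"ay":0,"az":-0.172,"jaw":0},{"tx":0,"ty":0,"tz":0,"ax":0,"ay":0,"az":0,"jaw":0}]'
python3 - <<'E'
from h import *
c=wr();b=np.array([-.1643,552.37]);print(c["t"],across(c["t"][:2],b),np.degrees(np.arctan2(c["R"][1,0],c["R"][0,0])))
save(c,"w6.png")
E
```

```text
time_s: 11.72
eef_pos: [568.1, -103.1, 103.0]
ee_rot: [-0.001, 0.867, 0.498, -0.001]
force: [-0.1, -0.1, 0.7]
grip_width: 0.499
grip_force: 0.0
time_s: 12.35
eef_pos: [568.3, -103.1, 103.2]
ee_rot: [-0.001, 0.648, 0.762, -0.0]
force: [0.1, 0.2, 0.3]
grip_width: 0.5
grip_force: 0.0
[ 568.30933787 -103.12597502  103.24556972] [-0.99097348] 99.2391059923102
```

View pics/w6.png

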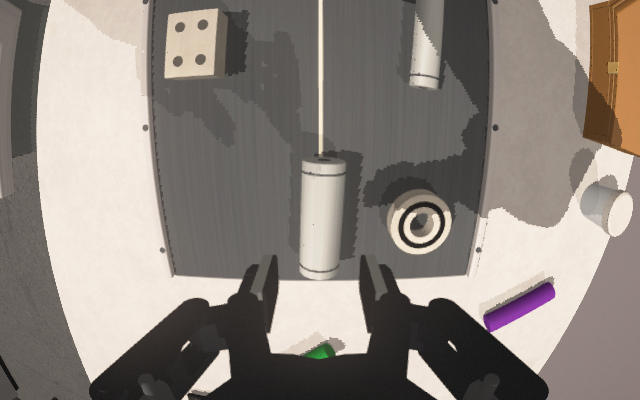

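View w6 shows the thick pin from (323,158) to (319,277), slightly skewed against the line at column 320. The slim pin is at (425,45), the block at (195,43) and the ring at (420,222), all clear of the fingers. I've now viewed 10 pictures, so from here I work by numbers only.

```bash
python3 -m jog '[{"tx":0,"ty":1,"tz":0,"ax":0,"ay":0,"az":-0.0015,"jaw":0},{"tx":0,"ty":0,"tz":40,"ax":0,"ay":0,"az":0,"jaw":0},{"tx":0,"ty":0,"tz":35,"ax":0,"ay":0,"az":0,"jaw":0},{"tx":0,"ty":0,"tz":14,"ax":0,"ay":0,"az":0,"jaw":0},{"tx":0,"ty":0,"tz":0,"ax":0,"ay":0,"az":0,"jaw":0}]' 20
python3 - <<'E'
from h import *
c=wr();b=np.array([-.1643,552.37]);print(c["t"],across(c["t"][:2],b),np.degrees(np.arctan2(c["R"][1,0],c["R"][0,0])))
s=sense();print(s["force"],s["grip_width"])
g=c["color"].min(2).astype(int)
for v in (60,100,140,180): print(v,g[v,200:460:4].tolist())
for q in ("thick_pin","line_mid"): print(q,[(round(d["conf"],2),d["centre"]) for d in place_of(q,"wrist")[:2]])
E
```

```text
time_s: 13.02
eef_pos: [570.1, -103.0, 15.1]
ee_rot: [-0.0, 0.647, 0.763, -0.0]
force: [-0.2, 0.5, 1.2]
grip_width: 0.496
grip_force: 0.0
[ 570.06713343 -102.98285636   15.10491838] [0.76676977] 99.38145259650575
[ 0.54551033 -0.04484403 -0.24111482] 0.502703444907721
60 [86, 83, 84, 80, 84, 86, 83, 84, 85, 82, 84, 86, 84, 85, 83, 96, 98, 97, 98, 98, 99, 98, 98, 97, 97, 98, 97, 101, 98, 220, 218, 101, 98, 99, 98, 98, 97, 97, 95, 96, 95, 97, 92, 98, 95, 97, 95, 94, 98, 96, 97, 90, 96, 96, 93, 93, 93, 91, 92, 91, 96, 82, 76, 80, 79]
100 [84, 83, 86, 81, 85, 85, 85, 86, 85, 83, 84, 85, 84, 84, 82, 84, 87, 86, 83, 88, 86, 87, 92, 99, 99, 99, 101, 101, 98, 217, 215, 100, 100, 101, 99, 98, 95, 96, 98, 98, 98, 98, 93, 97, 96, 94, 97, 97, 98, 98, 101, 93, 97, 98, 95, 95, 96, 91, 96, 94, 98, 97, 90, 96, 97]
140 [83, 84, 85, 82, 83, 85, 85, 87, 86, 85, 83, 86, 87, 85, 84, 85, 84, 86, 86, 88, 85, 88, 89, 84, 86, 87, 87, 89, 85, 191, 190, 87, 88, 87, 85, 87, 85, 86, 86, 86, 86, 85, 97, 99, 98, 96, 96, 98, 101, 99, 98, 99, 97, 95, 97, 96, 96, 94, 97, 98, 99, 93, 98, 96, 96]
180 [84, 84, 84, 84, 82, 84, 86, 84, 86, 85, 84, 86, 86, 85, 85, 86, 86, 88, 83, 89, 86, 87, 88, 86, 87, 88, 86, 64, 53, 123, 106, 55, 52, 53, 53, 53, 54, 53, 53, 50, 51, 51, 53, 51, 64, 61, 97, 98, 98, 98, 94, 96, 98, 97, 98, 97, 93, 96, 97, 98, 98, 97, 70, 61, 59]
thick_pin [(0.75, [316.0, 279.9])]
line_mid [(0.6, [318.4, 122.7])]
```

```bash
python3 -m jog '[{"tx":0,"ty":-0.7,"tz":0,"ax":0,"ay":0,"az":0,"jaw":0.15},{"tx":0,"ty":0,"tz":0,"ax":0,"ay":0,"az":0,"jaw":0.2},{"tx":0,"ty":0,"tz":0,"ax":0,"ay":0,"az":0,"jaw":0.22},{"tx":0,"ty":0,"tz":0,"ax":0,"ay":0,"az":0,"jaw":0.24},{"tx":0,"ty":0,"tz":0,"ax":0,"ay":0,"az":0,"jaw":0.24}]' 20
python3 -m jog '[{"tx":0,"ty":0,"tz":0,"ax":0,"ay":0,"az":0,"jaw":0.26},{"tx":0,"ty":0,"tz":0,"ax":0,"ay":0,"az":0,"jaw":0.26}]'
python3 - <<'E'
from h import *
s=sense();b=np.array([-.1643,552.37]);print(across(s["eef_pos"][:2],b),s["grip_width"],s["grip_force"],s["eef_pos"])
E
```

```text
time_s: 13.8
eef_pos: [569.6, -103.2, 15.5]
ee_rot: [0.0, 0.647, 0.763, 0.0]
force: [0.7, -0.7, 1.9]
grip_width: 0.376
grip_force: 2.4
time_s: 14.05
eef_pos: [569.6, -103.2, 15.6]
ee_rot: [0.0, 0.647, 0.763, 0.0]
force: [1.2, 1.2, 4.5]
grip_width: 0.373
grip_force: 11.5
[0.32296064] 0.3734096417765389 11.54234915971756 [ 569.64929241 -103.17712549   15.58763092]
```

```bash
python3 -m jog '[{"tx":0,"ty":0,"tz":0,"ax":0,"ay":0,"az":0,"jaw":0.2},{"tx":0,"ty":0,"tz":0,"ax":0,"ay":0,"az":0,"jaw":0},{"tx":0,"ty":0,"tz":0,"ax":0,"ay":0,"az":0,"jaw":0},{"tx":0,"ty":0,"tz":-20,"ax":0,"ay":0,"az":0,"jaw":0},{"tx":-10,"ty":0,"tz":-40,"ax":0,"ay":0,"az":0,"jaw":0}]'
python3 -m jog '[{"tx":-35,"ty":0,"tz":-40,"ax":0,"ay":0,"az":0,"jaw":0},{"tx":-35,"ty":0,"tz":-20,"ax":0,"ay":0,"az":0,"jaw":0},{"tx":0,"ty":0,"tz":0,"ax":0,"ay":0,"az":0,"jaw":0},{"tx":0,"ty":0,"tz":0,"ax":0,"ay":0,"az":0,"jaw":0}]'
cat >> h.py <<'E'
def pp(c,v,a,b,st=1):
    g=c["color"].min(2).astype(int);print(v,a,g[v,a:b:st].tolist())
E
python3 - <<'E'
from h import *
c=wr();np.save("m.npy",c,allow_pickle=True);print(c["t"],np.degrees(np.arctan2(c["R"][1,0],c["R"][0,0])))
for q in ("thick_pin","slim_pin"): print(q,[(round(d["conf"],2),d["centre"]) for d in place_of(q,"wrist")[:3]])
for v in (150,180,210): pp(c,v,270,370,2)
E
```

```text
time_s: 14.68
eef_pos: [570.1, -112.3, 74.6]
ee_rot: [-0.002, 0.646, 0.763, -0.001]
force: [0.3, -0.1, 0.5]
grip_width: 0.5
grip_force: 0.0
time_s: 15.18
eef_pos: [582.0, -181.3, 134.3]
ee_rot: [-0.001, 0.647, 0.763, -0.0]
force: [0.2, 0.4, 0.4]
grip_width: 0.503
grip_force: 0.0
[ 582.04310623 -181.26043346  134.31600977] 99.43087299778276
thick_pin [(0.77, [316.9, 110.0])]
slim_pin [(0.68, [526.1, 231.6]), (0.68, [295.9, 295.7])]
150 270 [95, 97, 96, 93, 93, 96, 91, 94, 94, 95, 92, 87, 82, 86, 116, 164, 182, 189, 199, 206, 206, 199, 194, 190, 183, 175, 170, 164, 156, 142, 134, 121, 109, 97, 67, 64, 63, 64, 63, 64, 62, 67, 92, 94, 93, 95, 93, 89, 90, 91]
180 270 [96, 99, 98, 96, 99, 99, 99, 99, 100, 97, 97, 97, 97, 101, 98, 100, 97, 99, 100, 95, 99, 97, 100, 98, 181, 202, 100, 96, 96, 97, 100, 98, 99, 100, 99, 99, 97, 97, 97, 97, 97, 93, 97, 95, 95, 97, 91, 93, 97, 95]
210 270 [203, 205, 207, 205, 206, 208, 211, 211, 213, 211, 211, 213, 211, 208, 207, 206, 207, 209, 208, 210, 208, 206, 209, 210, 210, 209, 208, 205, 203, 205, 205, 204, 205, 206, 209, 211, 215, 213, 209, 207, 205, 205, 204, 206, 206, 207, 204, 202, 203, 205]
```

```bash
cat >> h.py <<'E'
def thr(k,t,x0):  # subpixel first upward crossing
    i=int(np.argmax(k>t));return x0+i-1+(t-k[i-1])/(k[i]-k[i-1])
def rowaxis(c,rows,l,r,z,tl,tr,b):
    g=c["color"].min(2).astype(float);o=c["R"]@np.array(c["mount"])[:3,3]+c["t"];P=[];E=[]
    for v in rows:
        a=thr(g[v,l[0]:l[1]],tl,l[0]); k=g[v,r[0]:r[1]][::-1]; e=r[1]-1-(thr(k,tr,0))
        d=[(lambda w:w/np.linalg.norm(w))(wp2w(c,(u,v),z)[0]-o) for u in (a,e)]
        m=d[0]+d[1];P.append((o+m*(z-o[2])/m[2])[:2]);E.append((v,round(a,1),round(e,1)))
    P=np.array(P);x=across(P,b);s=(P[:,1]-P[:,1].mean());f=np.polyfit(s/np.cos(np.arctan(b[0])),x,1)
    print(E);print(x.round(2),"mean",x.mean().round(2),"tilt deg",np.degrees(f[0]).round(2),"y",P[:,1].round(0))
E
python3 - <<'E'
from h import *
c=np.load("m.npy",allow_pickle=True).item();b=np.array([-.1643,552.37])
for v in (80,110): pp(c,v,276,360,2)
rowaxis(c,range(78,146,8),(280,318),(320,345),26,107,80,b)
print(across(wp2w(c,[(319.9,180)],10)[:,:2],b))
g=c["color"].min(2)[:,319].astype(int);print(g[30:200:3].tolist())
E
```

```text
80 276 [77, 80, 81, 79, 80, 88, 89, 84, 80, 79, 83, 81, 96, 145, 165, 170, 176, 182, 186, 185, 188, 191, 188, 185, 177, 171, 164, 155, 143, 135, 121, 111, 89, 60, 60, 61, 56, 57, 59, 57, 61, 87]
110 276 [80, 82, 83, 81, 85, 88, 91, 87, 83, 82, 84, 82, 143, 163, 175, 182, 183, 194, 195, 197, 197, 190, 189, 176, 173, 165, 155, 144, 137, 125, 111, 98, 64, 60, 62, 60, 59, 58, 61, 83, 89, 87]
[(78, np.float64(300.4), np.float64(340.5)), (86, np.float64(300.3), np.float64(340.3)), (94, np.float64(299.7), np.float64(339.8)), (102, np.float64(299.5), np.float64(339.5)), (110, np.float64(299.4), np.float64(339.2)), (118, np.float64(299.0), np.float64(338.7)), (126, np.float64(298.8), np.float64(338.4)), (134, np.float64(298.3), np.float64(337.7)), (142, np.float64(297.8), np.float64(337.5))]
[ 0.86  0.75  0.31  0.11 -0.03 -0.33 -0.54 -0.99 -1.28] mean -0.13 tilt deg 2.32 y [ -77.  -83.  -90.  -96. -103. -109. -116. -122. -129.]
[0.73465314]
[198, 196, 197, 197, 173, 170, 171, 172, 171, 186, 187, 85, 187, 188, 187, 192, 191, 190, 189, 189, 190, 189, 189, 189, 189, 189, 190, 187, 187, 190, 188, 189, 187, 187, 187, 187, 186, 186, 182, 182, 181, 179, 177, 124, 172, 176, 175, 201, 203, 201, 202, 163, 195, 208, 205, 206, 201]
```

```bash
python3 - <<'E'
from h import *
c=np.load("m.npy",allow_pickle=True).item();b=np.array([-.1643,552.37])
g=c["color"].min(2).astype(float)
for v in (0,8,16,24,32,40,48,56,162,168,174,180,186,190):
    k=g[v,300:345];k2=np.clip(k-np.median(k)-40,0,None)
    if 0<(k2>0).sum()<9:
        u=300+(np.arange(45)*k2).sum()/k2.sum();w=wp2w(c,(u,v),10);print(v,round(u,2),w[0,:2].round(1),across(w[:,:2],b).round(2))
    else: print(v,(k2>0).sum())
E
```

```text
0 319.61 [553.3  -5.1] [0.05]
8 319.64 [554.5 -12.8] [0.08]
16 319.64 [555.8 -20.3] [0.1]
24 319.48 [556.9 -27.7] [-0.01]
32 319.5 [558.1 -35. ] [0.01]
40 319.41 [559.3 -42.2] [-0.05]
48 319.33 [560.4 -49.4] [-0.1]
56 0
162 308.23 [ 567.2 -149.1] [-9.51]
168 9
174 319.21 [ 578.5 -158.1] [0.11]
180 319.2 [ 579.3 -163.5] [0.12]
186 0
190 0
```

The pin is centred to 0.1 mm, but the light pinch did not turn it and it is still at 2.3°. I'll try turning it with the open fingers as a couple, one fingertip pushing on each side.

```bash
python3 -m jog '[{"tx":40,"ty":0,"tz":10,"ax":0,"ay":0,"az":0,"jaw":0},{"tx":40,"ty":0,"tz":30,"ax":0,"ay":0,"az":0,"jaw":0},{"tx":0,"ty":0,"tz":39,"ax":0,"ay":0,"az":0,"jaw":0},{"tx":0,"ty":0,"tz":30,"ax":0,"ay":0,"az":0,"jaw":0},{"tx":0,"ty":0,"tz":10,"ax":0,"ay":0,"az":0,"jaw":0}]'
python3 -m jog '[{"tx":0,"ty":0,"tz":0,"ax":0,"ay":0,"az":-0.12,"jaw":0},{"tx":0,"ty":0,"tz":0,"ax":0,"ay":0,"az":-0.12,"jaw":0},{"tx":0,"ty":0,"tz":0,"ax":0,"ay":0,"az":-0.08,"jaw":0},{"tx":0,"ty":0,"tz":0,"ax":0,"ay":0,"az":-0.03,"jaw":0},{"tx":0,"ty":0,"tz":0,"ax":0,"ay":0,"az":-0.015,"jaw":0}]'
python3 - <<'E'
from h import *
c=wr();b=np.array([-.1643,552.37]);s=sense();print(c["t"],across(c["t"][:2],b),np.degrees(np.arctan2(c["R"][1,0],c["R"][0,0])),s["force"],s["wrist_torque"],s["grip_force"],s["grip_width"])
E
```

```text
time_s: 15.95
eef_pos: [568.5, -102.1, 14.5]
ee_rot: [-0.002, 0.646, 0.763, -0.001]
force: [-1.2, 0.1, 0.5]
grip_width: 0.502
grip_force: 0.0
time_s: 16.58
eef_pos: [569.8, -103.1, 16.9]
ee_rot: [0.001, 0.497, 0.867, 0.0]
force: [0.6, -0.2, 1.8]
grip_width: 0.493
grip_force: 1.5
[ 569.82051429 -103.1213693    16.8653848 ] [0.5009568] 120.33145081096491 [ 0.5508633  -0.09028073  1.72702788] [ 0.0169469  -0.00537021 -0.1041553 ] 1.425904668867588 0.5051858394800391
```

```bash
python3 -m jog '[{"tx":0,"ty":0,"tz":0,"ax":0,"ay":0,"az":0,"jaw":0},{"tx":0,"ty":0,"tz":0,"ax":0,"ay":0,"az":0.18,"jaw":0},{"tx":0,"ty":0,"tz":0,"ax":0,"ay":0,"az":0.185,"jaw":0},{"tx":0,"ty":0,"tz":-10,"ax":0,"ay":0,"az":0,"jaw":0},{"tx":0,"ty":0,"tz":-40,"ax":0,"ay":0,"az":0,"jaw":0}]'
python3 -m jog '[{"tx":-40,"ty":0,"tz":-40,"ax":0,"ay":0,"az":0,"jaw":0},{"tx":-40,"ty":0,"tz":-29,"ax":0,"ay":0,"az":0,"jaw":0},{"tx":0,"ty":0,"tz":0,"ax":0,"ay":0,"az":0,"jaw":0},{"tx":0,"ty":0,"tz":0,"ax":0,"ay":0,"az":0,"jaw":0}]'
python3 - <<'E'
from h import *
c=wr();np.save("m.npy",c,allow_pickle=True);print(c["t"],np.degrees(np.arctan2(c["R"][1,0],c["R"][0,0])))
b=np.array([-.1643,552.37])
rowaxis(c,range(78,146,8),(280,318),(320,345),26,107,80,b)
E
```

```text
time_s: 17.25
eef_pos: [568.3, -102.8, 65.6]
ee_rot: [-0.002, 0.645, 0.764, -0.001]
force: [0.8, -0.3, 1.3]
grip_width: 0.496
grip_force: 0.0
time_s: 17.75
eef_pos: [582.1, -181.3, 134.8]
ee_rot: [-0.001, 0.646, 0.764, -0.0]
force: [0.8, 0.1, 0.5]
grip_width: 0.503
grip_force: 0.0
[ 582.0680992  -181.33044712  134.76146133] 99.55056804035355
[(78, np.float64(300.4), np.float64(340.4)), (86, np.float64(299.9), np.float64(340.0)), (94, np.float64(299.8), np.float64(339.8)), (102, np.float64(299.7), np.float64(339.5)), (110, np.float64(299.5), np.float64(339.3)), (118, np.float64(299.4), np.float64(338.9)), (126, np.float64(299.1), np.float64(338.6)), (134, np.float64(298.9), np.float64(338.4)), (142, np.float64(298.8), np.float64(338.1))]
[ 0.63  0.33  0.2   0.1  -0.   -0.17 -0.38 -0.52 -0.67] mean -0.05 tilt deg 1.34 y [ -77.  -83.  -90.  -96. -103. -109. -116. -122. -129.]
```

The couple works: the tilt is down to 1.3° (ends within 1 mm) and the offset is -0.05 mm. The thick pin is done, so I go to the far side of the slim pin with the tool turned round.

```bash
python3 -m jog '[{"tx":44,"ty":24,"tz":0,"ax":0,"ay":0,"az":0,"jaw":0},{"tx":44,"ty":24,"tz":0,"ax":0,"ay":0,"az":0,"jaw":0},{"tx":44,"ty":24,"tz":0,"ax":0,"ay":0,"az":0,"jaw":0},{"tx":44,"ty":24,"tz":0,"ax":0,"ay":0,"az":0,"jaw":0},{"tx":43,"ty":25,"tz":0,"ax":0,"ay":0,"az":0,"jaw":0}]'
python3 -m jog '[{"tx":0,"ty":0,"tz":0,"ax":0,"ay":0,"az":-0.175,"jaw":0},{"tx":0,"ty":0,"tz":0,"ax":0,"ay":0,"az":-0.175,"jaw":0},{"tx":0,"ty":0,"tz":0,"ax":0,"ay":0,"az":-0.175,"jaw":0},{"tx":0,"ty":0,"tz":0,"ax":0,"ay":0,"az":-0.175,"jaw":0},{"tx":0,"ty":0,"tz":0,"ax":0,"ay":0,"az":-0.175,"jaw":0}]'
python3 -m jog '[{"tx":0,"ty":0,"tz":0,"ax":0,"ay":0,"az":-0.175,"jaw":0},{"tx":0,"ty":0,"tz":0,"ax":0,"ay":0,"az":-0.175,"jaw":0},{"tx":0,"ty":0,"tz":0,"ax":0,"ay":0,"az":-0.175,"jaw":0},{"tx":0,"ty":0,"tz":0,"ax":0,"ay":0,"az":-0.167,"jaw":0},{"tx":0,"ty":0,"tz":0,"ax":0,"ay":0,"az":0,"jaw":0}]'
python3 - <<'E'
from h import *
b=np.array([-.1643,552.37]);c=wr();np.save("m.npy",c,allow_pickle=True);save(c,"w7.png");print(c["t"],across(c["t"][:2],b),np.degrees(np.arctan2(c["R"][1,0],c["R"][0,0])))
for q,z in (("slim_pin",21),("line_mid",10),("thick_pin",26)): print(q,[(round(d["conf"],2),np.round(d["centre"],1),wp2w(c,d["centre"],z)[0,:2].round(1),across(wp2w(c,d["centre"],z)[:,:2],b).round(1)) for d in place_of(q,"wrist")[:3]])
E
```

```text
time_s: 18.42
eef_pos: [665.6, 56.6, 134.4]
ee_rot: [-0.001, 0.646, 0.764, -0.001]
force: [0.8, -0.6, -0.3]
grip_width: 0.504
grip_force: 0.0
time_s: 19.05
eef_pos: [665.2, 55.0, 134.3]
ee_rot: [-0.001, 0.258, 0.966, -0.0]
force: [-0.6, -0.1, 0.3]
grip_width: 0.502
grip_force: 0.0
time_s: 19.68
eef_pos: [665.4, 54.8, 134.5]
ee_rot: [-0.001, -0.081, 0.997, 0.0]
force: [-0.3, -0.0, 1.3]
grip_width: 0.502
grip_force: 0.0
[665.38768764  54.82345497 134.456281  ] [120.41078973] -170.75893633792697
slim_pin [(0.91, array([36.1, 82. ]), array([ 573.5, -280.7]), array([-24.6])), (0.76, array([108.2, 282.4]), array([ 799.8, -173.6]), array([216.])), (0.66, array([320.6, 156.4]), array([624.2,  49.7]), array([78.9]))]
line_mid [(0.94, array([243.4,  67.7]), array([558.1, -28.1]), array([1.1]))]
thick_pin [(0.79, array([154.3,  73. ]), array([ 568.4, -106. ]), array([-1.3]))]
```

```bash
python3 - <<'E'
from h import *
c=np.load("m.npy",allow_pickle=True).item()
g=c["color"].min(2).astype(int)
print(g[156,250:400:4].tolist())
for u in (280,300,320,340,360): print(u,g[125:185,u].tolist())
E
```

```text
[98, 101, 100, 101, 101, 189, 191, 122, 193, 196, 197, 200, 203, 206, 208, 211, 216, 218, 220, 220, 221, 220, 220, 219, 218, 218, 216, 216, 211, 210, 129, 193, 163, 86, 86, 96, 97, 98]
280 [96, 95, 97, 97, 98, 98, 96, 98, 102, 94, 89, 88, 85, 80, 84, 83, 82, 85, 108, 144, 158, 157, 178, 205, 215, 212, 207, 214, 209, 203, 197, 192, 188, 188, 181, 173, 169, 160, 148, 135, 124, 109, 78, 67, 67, 67, 65, 67, 67, 88, 100, 102, 99, 99, 100, 103, 103, 102, 99, 99]
300 [97, 97, 97, 99, 98, 98, 97, 96, 89, 89, 88, 86, 84, 84, 84, 85, 86, 121, 151, 171, 185, 190, 199, 208, 216, 222, 225, 224, 222, 217, 211, 207, 200, 194, 194, 189, 183, 177, 169, 157, 143, 131, 122, 92, 72, 68, 67, 68, 67, 68, 88, 101, 101, 100, 100, 101, 102, 101, 98, 98]
320 [96, 96, 98, 100, 98, 98, 98, 100, 98, 100, 90, 85, 84, 84, 83, 85, 87, 86, 88, 130, 158, 168, 186, 194, 193, 205, 217, 222, 222, 222, 221, 219, 214, 207, 202, 199, 194, 190, 184, 177, 169, 158, 143, 133, 115, 90, 67, 67, 68, 67, 68, 70, 69, 68, 97, 104, 102, 101, 101, 100]
340 [95, 96, 98, 98, 99, 98, 98, 102, 101, 102, 101, 95, 87, 84, 85, 83, 88, 85, 86, 89, 99, 128, 161, 179, 188, 193, 199, 205, 214, 219, 220, 220, 220, 218, 214, 209, 202, 199, 197, 192, 185, 179, 170, 157, 145, 133, 116, 73, 67, 66, 68, 70, 70, 70, 67, 91, 101, 101, 101, 99]
360 [96, 96, 99, 98, 98, 100, 98, 98, 99, 101, 98, 99, 95, 86, 83, 84, 87, 86, 88, 88, 88, 87, 93, 134, 159, 173, 185, 193, 196, 203, 210, 213, 216, 217, 218, 216, 214, 213, 206, 204, 201, 196, 189, 181, 173, 161, 147, 133, 112, 85, 66, 68, 70, 66, 67, 67, 85, 105, 103, 99]
```

```bash
cat >> h.py <<'E'
def colaxis(c,cols,up,lo,z,t1,t2,b):
    g=c["color"].min(2).astype(float);U=[];D=[]
    for u in cols:
        U.append(thr(g[up[0]:up[1],u],t1,up[0]));D.append(lo[1]-1-thr(g[lo[0]:lo[1],u][::-1],t2,0))
    A=axis(c,cols,U,D,z);x=across(A,b);s=(A[:,1]-A[:,1].mean())/np.cos(np.arctan(b[0]))
    print(np.round(U,1),np.round(D,1),x.round(2),"mean",x.mean().round(2),"tilt",np.degrees(np.polyfit(s,x,1)[0]).round(2),"y",A[:,1].round(0))
E
python3 - <<'E'
from h import *
b=np.array([-.1643,552.37]);c=np.load("m.npy",allow_pickle=True).item()
colaxis(c,range(284,361,8),(135,155),(158,174),21,110,88,b)
E
```

```text
[140.5 141.3 141.7 142.4 143.2 143.8 144.5 145.4 146.3 147.1] [166.9 167.7 168.2 169.2 169.7 170.4 171.2 171.7 172.6 172.9] [76.43 77.13 77.6  78.39 78.94 79.52 80.14 80.65 81.37 81.79] mean 79.2 tilt 5.06 y [19. 26. 33. 39. 46. 53. 59. 66. 73. 80.]
```

The slim pin is at 79.2 mm across, turned 5°, with its left end farther out. I'll roll it in first, then straighten it as a couple like the thick one.

```bash
python3 -m jog '[{"tx":0,"ty":0,"tz":45,"ax":0,"ay":0,"az":-0.0015,"jaw":0},{"tx":0,"ty":0,"tz":45,"ax":0,"ay":0,"az":0,"jaw":0},{"tx":0,"ty":0,"tz":25,"ax":0,"ay":0,"az":0,"jaw":0},{"tx":0,"ty":0,"tz":7,"ax":0,"ay":0,"az":0,"jaw":0},{"tx":5,"ty":0,"tz":0,"ax":0,"ay":0,"az":0,"jaw":0}]'
python3 -m jog '[{"tx":5,"ty":0,"tz":0,"ax":0,"ay":0,"az":0,"jaw":0},{"tx":3,"ty":0,"tz":0,"ax":0,"ay":0,"az":0,"jaw":0},{"tx":3,"ty":0,"tz":0,"ax":0,"ay":0,"az":0,"jaw":0},{"tx":3,"ty":0,"tz":0,"ax":0,"ay":0,"az":0,"jaw":0},{"tx":3,"ty":0,"tz":0,"ax":0,"ay":0,"az":0,"jaw":0}]'
python3 -m jog '[{"tx":3,"ty":0,"tz":0,"ax":0,"ay":0,"az":0,"jaw":0},{"tx":3,"ty":0,"tz":0,"ax":0,"ay":0,"az":0,"jaw":0},{"tx":3,"ty":0,"tz":0,"ax":0,"ay":0,"az":0,"jaw":0},{"tx":3,"ty":0,"tz":0,"ax":0,"ay":0,"az":0,"jaw":0},{"tx":2,"ty":0,"tz":0,"ax":0,"ay":0,"az":0,"jaw":0}]'
python3 - <<'E'
from h import *
b=np.array([-.1643,552.37]);c=wr();np.save("m.npy",c,allow_pickle=True);s=sense();print(c["t"],across(c["t"][:2],b),np.degrees(np.arctan2(c["R"][1,0],c["R"][0,0])),s["force"])
for q,z in (("slim_pin",21),("thick_pin",26)): print(q,[(round(d["conf"],2),np.round(d["centre"],1),wp2w(c,d["centre"],z)[0,:2].round(1),across(wp2w(c,d["centre"],z)[:,:2],b).round(1)) for d in place_of(q,"wrist")[:3]])
g=c["color"].min(2).astype(int)
for u in (290,320,345): print(u,g[190:290:3,u].tolist())
E
```

```text
time_s: 20.5
eef_pos: [661.4, 53.0, 13.8]
ee_rot: [0.0, -0.081, 0.997, -0.0]
force: [0.5, -0.0, 1.3]
grip_width: 0.505
grip_force: 0.0
time_s: 21.12
eef_pos: [644.2, 50.2, 13.4]
ee_rot: [0.0, -0.081, 0.997, -0.0]
force: [0.1, 0.0, 0.3]
grip_width: 0.497
grip_force: 0.2
time_s: 21.75
eef_pos: [630.3, 48.0, 13.3]
ee_rot: [-0.0, -0.081, 0.997, 0.0]
force: [0.3, -0.1, 0.5]
grip_width: 0.499
grip_force: 0.1
[630.33957239  47.95535197  13.29402865] [84.71286038] -170.70821349660588 [ 0.28249942 -0.86929493 -0.55631565]
slim_pin [(0.8, array([332.2, 235.8]), array([607.3,  50.5]), array([62.4])), (0.66, array([ 68.3, 372.2]), array([ 792.2, -162.7]), array([210.2])), (0.47, array([ 60.9, 124.3]), array([ 569.3, -108.5]), array([-0.9]))]
thick_pin [(0.97, array([ 56.1, 125. ]), array([ 569.1, -107.5]), array([-0.9]))]
290 [88, 86, 87, 86, 86, 94, 153, 177, 178, 189, 200, 209, 209, 203, 197, 188, 180, 170, 155, 139, 113, 59, 87, 88, 88, 87, 87, 84, 85, 95, 95, 94, 96, 69]
320 [85, 86, 89, 85, 87, 86, 102, 155, 173, 181, 188, 202, 209, 208, 206, 198, 188, 181, 170, 159, 162, 137, 57, 55, 100, 98, 99, 96, 97, 96, 94, 93, 98, 96]
345 [85, 85, 86, 86, 87, 86, 87, 124, 162, 172, 184, 189, 203, 208, 206, 204, 194, 189, 182, 165, 150, 128, 92, 98, 98, 98, 99, 97, 97, 97, 96, 96, 99, 97]
```

```bash
python3 -m jog '[{"tx":3,"ty":0,"tz":0,"ax":0,"ay":0,"az":0,"jaw":0},{"tx":3,"ty":0,"tz":0,"ax":0,"ay":0,"az":0,"jaw":0},{"tx":3,"ty":0,"tz":0,"ax":0,"ay":0,"az":0,"jaw":0},{"tx":3,"ty":0,"tz":0,"ax":0,"ay":0,"az":0,"jaw":0},{"tx":3,"ty":0,"tz":0,"ax":0,"ay":0,"az":0,"jaw":0}]' | head -2
python3 -m jog '[{"tx":3,"ty":0,"tz":0,"ax":0,"ay":0,"az":0,"jaw":0},{"tx":3,"ty":0,"tz":0,"ax":0,"ay":0,"az":0,"jaw":0},{"tx":3,"ty":0,"tz":0,"ax":0,"ay":0,"az":0,"jaw":0},{"tx":3,"ty":0,"tz":0,"ax":0,"ay":0,"az":0,"jaw":0},{"tx":3,"ty":0,"tz":0,"ax":0,"ay":0,"az":0,"jaw":0}]' | head -2
python3 -m jog '[{"tx":3,"ty":0,"tz":0,"ax":0,"ay":0,"az":0,"jaw":0},{"tx":3,"ty":0,"tz":0,"ax":0,"ay":0,"az":0,"jaw":0},{"tx":3,"ty":0,"tz":0,"ax":0,"ay":0,"az":0,"jaw":0},{"tx":3,"ty":0,"tz":0,"ax":0,"ay":0,"az":0,"jaw":0},{"tx":3,"ty":0,"tz":0,"ax":0,"ay":0,"az":0,"jaw":0}]' | head -2
python3 -m jog '[{"tx":3,"ty":0,"tz":0,"ax":0,"ay":0,"az":0,"jaw":0},{"tx":2.5,"ty":0,"tz":0,"ax":0,"ay":0,"az":0,"jaw":0},{"tx":2,"ty":0,"tz":0,"ax":0,"ay":0,"az":0,"jaw":0},{"tx":2,"ty":0,"tz":0,"ax":0,"ay":0,"az":0,"jaw":0},{"tx":1.5,"ty":0,"tz":0,"ax":0,"ay":0,"az":0,"jaw":0}]' | head -2
python3 -m jog '[{"tx":1,"ty":0,"tz":0,"ax":0,"ay":0,"az":0,"jaw":0},{"tx":1,"ty":0,"tz":0,"ax":0,"ay":0,"az":0,"jaw":0},{"tx":0,"ty":0,"tz":0,"ax":0,"ay":0,"az":0,"jaw":0}]' | head -4
python3 - <<'E'
from h import *
b=np.array([-.1643,552.37]);c=wr();np.save("m.npy",c,allow_pickle=True);s=sense();print(c["t"],across(c["t"][:2],b),np.degrees(np.arctan2(c["R"][1,0],c["R"][0,0])),s["force"])
for q,z in (("slim_pin",21),("thick_pin",26)): print(q,[(round(d["conf"],2),np.round(d["centre"],1),wp2w(c,d["centre"],z)[0,:2].round(1),across(wp2w(c,d["centre"],z)[:,:2],b).round(1)) for d in place_of(q,"wrist")[:3]])
E
```

```text
time_s: 22.52
eef_pos: [615.5, 45.5, 13.3]
time_s: 23.15
eef_pos: [600.7, 43.1, 13.3]
time_s: 23.78
eef_pos: [585.9, 40.7, 13.3]
time_s: 24.4
eef_pos: [575.2, 38.9, 13.3]
time_s: 24.78
eef_pos: [573.2, 38.6, 13.3]
ee_rot: [-0.0, -0.081, 0.997, 0.0]
force: [0.5, 0.2, 0.8]
[573.19084053  38.64949114  13.26577924] [26.81148059] -170.70448661668914 [-0.31136927 -0.38154373 -0.45778551]
slim_pin [(0.67, array([341.3, 232.4]), array([547.7,  45.1]), array([2.7]))]
thick_pin [(0.78, array([ 74.4, 228.4]), array([ 571.2, -105.9]), array([1.4]))]
```

```bash
python3 -m jog '[{"tx":-15,"ty":0,"tz":0,"ax":0,"ay":0,"az":0,"jaw":0},{"tx":0,"ty":0,"tz":-30,"ax":0,"ay":0,"az":0,"jaw":0},{"tx":0,"ty":0,"tz":-45,"ax":0,"ay":0,"az":0,"jaw":0},{"tx":0,"ty":0,"tz":-46,"ax":0,"ay":0,"az":0.175,"jaw":0},{"tx":0,"ty":0,"tz":0,"ax":0,"ay":0,"az":0.175,"jaw":0}]'|head -2
python3 -m jog '[{"tx":0,"ty":0,"tz":0,"ax":0,"ay":0,"az":0.175,"jaw":0},{"tx":0,"ty":0,"tz":0,"ax":0,"ay":0,"az":0.175,"jaw":0},{"tx":0,"ty":0,"tz":0,"ax":0,"ay":0,"az":0.175,"jaw":0},{"tx":0,"ty":0,"tz":0,"ax":0,"ay":0,"az":0.175,"jaw":0},{"tx":0,"ty":0,"tz":0,"ax":0,"ay":0,"az":0.175,"jaw":0}]'|head -2
python3 -m jog '[{"tx":0,"ty":0,"tz":0,"ax":0,"ay":0,"az":0.171,"jaw":0},{"tx":-35,"ty":-20,"tz":0,"ax":0,"ay":0,"az":0.175,"jaw":0},{"tx":-35,"ty":-19,"tz":0,"ax":0,"ay":0,"az":0,"jaw":0},{"tx":0,"ty":0,"tz":0,"ax":0,"ay":0,"az":0,"jaw":0},{"tx":0,"ty":0,"tz":0,"ax":0,"ay":0,"az":0,"jaw":0}]'
python3 - <<'E'
from h import *
b=np.array([-.1643,552.37]);c=wr();np.save("m.npy",c,allow_pickle=True);print(c["t"],across(c["t"][:2],b),np.degrees(np.arctan2(c["R"][1,0],c["R"][0,0])))
for q,z in (("slim_pin",21),): print(q,[(round(d["conf"],2),np.round(d["centre"],1),wp2w(c,d["centre"],z)[0,:2].round(1),across(wp2w(c,d["centre"],z)[:,:2],b).round(1)) for d in place_of(q,"wrist")[:3]])
print(c["color"].min(2)[40:190:4,320].tolist())
for v in (80,100,120,140): pp(c,v,290,355)
E
```

```text
time_s: 25.55
eef_pos: [589.7, 40.9, 138.1]
time_s: 26.18
eef_pos: [588.1, 41.0, 134.2]
time_s: 26.8
eef_pos: [567.8, -35.9, 134.3]
ee_rot: [-0.0, 0.648, 0.762, 0.0]
force: [-0.3, 0.0, 0.2]
grip_width: 0.502
grip_force: 0.0
[567.81113985 -35.9040629  134.33716226] [9.41586043] 99.27586963474555
slim_pin [(0.9, array([485.3, 337.8]), array([ 800.8, -174.9]), array([216.8])), (0.77, array([307.7, 103.3]), array([545.2,  46.5]), array([0.5]))]
[102, 91, 93, 193, 191, 168, 186, 180, 174, 171, 168, 166, 160, 157, 154, 152, 145, 141, 140, 135, 130, 125, 124, 117, 113, 110, 98, 90, 82, 98, 101, 102, 101, 101, 100, 101, 102, 101]
80 290 [97, 99, 100, 97, 88, 87, 88, 87, 88, 102, 146, 180, 188, 192, 198, 204, 209, 211, 212, 214, 213, 206, 206, 203, 198, 195, 192, 190, 186, 178, 168, 161, 153, 144, 134, 121, 102, 66, 65, 66, 65, 67, 66, 66, 67, 67, 66, 92, 98, 99, 100, 98, 96, 97, 98, 98, 97, 96, 97, 98, 97, 97, 97, 94, 94]
100 290 [87, 91, 88, 90, 90, 90, 87, 98, 133, 173, 185, 193, 198, 203, 209, 211, 212, 214, 213, 208, 204, 202, 201, 194, 192, 189, 185, 177, 167, 159, 152, 140, 132, 120, 101, 75, 68, 68, 65, 67, 68, 67, 64, 67, 67, 77, 92, 100, 100, 100, 101, 99, 98, 97, 98, 97, 99, 97, 98, 99, 99, 98, 99, 99, 97]
120 290 [89, 89, 88, 88, 86, 88, 127, 163, 185, 190, 196, 201, 207, 210, 212, 214, 217, 209, 204, 203, 200, 194, 188, 187, 181, 175, 167, 158, 151, 140, 130, 120, 104, 85, 66, 66, 67, 65, 65, 67, 67, 67, 65, 67, 80, 91, 98, 99, 99, 100, 101, 99, 98, 97, 98, 97, 97, 98, 99, 100, 99, 99, 99, 101, 97]
140 290 [91, 88, 87, 87, 101, 151, 178, 187, 192, 197, 206, 209, 212, 213, 216, 212, 201, 200, 199, 192, 188, 183, 177, 175, 166, 157, 147, 136, 126, 119, 110, 87, 69, 67, 68, 66, 64, 65, 67, 66, 73, 99, 99, 101, 101, 99, 98, 99, 99, 99, 101, 101, 99, 97, 99, 96, 98, 100, 99, 101, 99, 100, 98, 99, 98]
```

```bash
python3 - <<'E'
from h import *
b=np.array([-.1643,552.37]);c=np.load("m.npy",allow_pickle=True).item()
rowaxis(c,range(68,142,8),(285,310),(312,335),21,115,85,b)
E
```

```text
[(68, np.float64(300.2), np.float64(327.6)), (76, np.float64(299.6), np.float64(326.7)), (84, np.float64(298.8), np.float64(326.0)), (92, np.float64(298.4), np.float64(325.3)), (100, np.float64(297.5), np.float64(324.6)), (108, np.float64(296.6), np.float64(323.8)), (116, np.float64(296.4), np.float64(333.9)), (124, np.float64(295.6), np.float64(333.8)), (132, np.float64(295.2), np.float64(333.8)), (140, np.float64(294.3), np.float64(333.8))]
[5.55 4.97 4.35 3.9  3.23 2.54 6.51 6.16 5.98 5.59] mean 4.88 tilt deg -1.2 y [76. 70. 63. 56. 50. 43. 37. 31. 24. 17.]
```

The slim pin is 3.0 mm past the line and turned 5.1°. I'll straddle it and turn it as a couple centred on the line, which should correct both.

```bash
python3 -m jog '[{"tx":43,"ty":-5,"tz":0,"ax":0,"ay":0,"az":-0.001,"jaw":0},{"tx":42.6,"ty":-4.5,"tz":20,"ax":0,"ay":0,"az":0,"jaw":0},{"tx":0,"ty":0,"tz":30,"ax":0,"ay":0,"az":0,"jaw":0},{"tx":0,"ty":0,"tz":10,"ax":0,"ay":0,"az":0,"jaw":0},{"tx":0,"ty":0,"tz":0,"ax":0,"ay":0,"az":0,"jaw":0}]'
python3 - <<'E'
from h import *
s=sense();b=np.array([-.1643,552.37]);print(s["eef_pos"],across(s["eef_pos"][:2],b))
E
```

```text
time_s: 27.52
eef_pos: [544.6, 46.8, 74.3]
ee_rot: [-0.0, 0.647, 0.762, -0.0]
force: [-0.0, 0.1, 0.8]
grip_width: 0.5
grip_force: 0.0
[544.59541569  46.7747783   74.26446577] [-0.08830431]
```

```bash
python3 -m jog '[{"tx":0,"ty":0,"tz":30,"ax":0,"ay":0,"az":0,"jaw":0},{"tx":0,"ty":0,"tz":22,"ax":0,"ay":0,"az":0,"jaw":0},{"tx":0,"ty":0,"tz":8.5,"ax":0,"ay":0,"az":0,"jaw":0},{"tx":0,"ty":0,"tz":0,"ax":0,"ay":0,"az":0,"jaw":0},{"tx":0,"ty":0,"tz":0,"ax":0,"ay":0,"az":-0.1,"jaw":0}]'
python3 -m jog '[{"tx":0,"ty":0,"tz":0,"ax":0,"ay":0,"az":-0.1,"jaw":0},{"tx":0,"ty":0,"tz":0,"ax":0,"ay":0,"az":-0.08,"jaw":0},{"tx":0,"ty":0,"tz":0,"ax":0,"ay":0,"az":-0.06,"jaw":0},{"tx":0,"ty":0,"tz":0,"ax":0,"ay":0,"az":-0.05,"jaw":0},{"tx":0,"ty":0,"tz":0,"ax":0,"ay":0,"az":-0.05,"jaw":0}]'
python3 -m jog '[{"tx":0,"ty":0,"tz":0,"ax":0,"ay":0,"az":-0.05,"jaw":0},{"tx":0,"ty":0,"tz":0,"ax":0,"ay":0,"az":-0.05,"jaw":0},{"tx":0,"ty":0,"tz":0,"ax":0,"ay":0,"az":-0.05,"jaw":0},{"tx":0,"ty":0,"tz":0,"ax":0,"ay":0,"az":-0.047,"jaw":0},{"tx":0,"ty":0,"tz":0,"ax":0,"ay":0,"az":0,"jaw":0}]'
python3 - <<'E'
from h import *
s=sense();b=np.array([-.1643,552.37]);print(s["eef_pos"],across(s["eef_pos"][:2],b),s["wrist_torque"],s["grip_force"],s["grip_width"]);q=s["ee_rot"];R=Ro.from_quat([*q[1:],q[0]]).as_matrix();print(np.degrees(np.arctan2(R[1,0],R[0,0])))
E
```

```text
time_s: 28.15
eef_pos: [545.3, 46.6, 15.1]
ee_rot: [0.001, 0.607, 0.794, 0.001]
force: [1.3, -0.1, -0.1]
grip_width: 0.496
grip_force: 0.0
time_s: 28.78
eef_pos: [545.4, 46.5, 15.3]
ee_rot: [0.001, 0.465, 0.886, 0.0]
force: [-0.0, -0.6, 0.3]
grip_width: 0.497
grip_force: 0.1
time_s: 29.4
eef_pos: [545.3, 46.6, 15.0]
ee_rot: [0.001, 0.376, 0.927, 0.0]
force: [-0.2, 0.1, 0.1]
grip_width: 0.499
grip_force: 0.2
[545.2662502   46.6122019   15.02469355] [0.54729716] [ 0.0100543  -0.03862082  0.0318534 ] 0.1985848689218983 0.49909461226946084
135.80838677828737
```

```bash
python3 -m jog '[{"tx":0.3,"ty":-0.4,"tz":0,"ax":0,"ay":0,"az":-0.02,"jaw":0},{"tx":0,"ty":0,"tz":0,"ax":0,"ay":0,"az":-0.02,"jaw":0},{"tx":0,"ty":0,"tz":0,"ax":0,"ay":0,"az":0,"jaw":0}]'
python3 - <<'E'
from h import *
s=sense();b=np.array([-.1643,552.37]);print(across(s["eef_pos"][:2],b),s["wrist_torque"],s["grip_force"],s["grip_width"])
c=wr();np.save("m.npy",c,allow_pickle=True);save(c,"w8.png")
g=c["color"].min(2).astype(int)
for q,z in (("slim_pin",21),): print(q,[(round(d["conf"],2),np.round(d["centre"],1),wp2w(c,d["centre"],z)[0,:2].round(1),across(wp2w(c,d["centre"],z)[:,:2],b).round(1)) for d in find_in(q,"wrist")[:3]])
E
```

```text
time_s: 29.78
eef_pos: [544.1, 46.6, 13.9]
ee_rot: [0.0, 0.357, 0.934, 0.0]
force: [-0.1, -0.1, -0.0]
grip_width: 0.5
grip_force: 0.6
[-0.64137267] [ 0.01693224 -0.09729966  0.00180175] 0.5568180978298187 0.4997510928720872
slim_pin [(0.61, array([325.5, 264.1]), array([541.5,  53.1]), array([-2.1]))]
```

```bash
python3 -m jog '[{"tx":0,"ty":0,"tz":0,"ax":0,"ay":0,"az":0.17,"jaw":0},{"tx":0,"ty":0,"tz":0,"ax":0,"ay":0,"az":0.17,"jaw":0},{"tx":0,"ty":0,"tz":0,"ax":0,"ay":0,"az":0.17,"jaw":0},{"tx":0,"ty":0,"tz":0,"ax":0,"ay":0,"az":0.167,"jaw":0},{"tx":0,"ty":0,"tz":-20,"ax":0,"ay":0,"az":0,"jaw":0}]'|head -2
python3 -m jog '[{"tx":0,"ty":0,"tz":-40,"ax":0,"ay":0,"az":0,"jaw":0},{"tx":-40,"ty":0,"tz":-40,"ax":0,"ay":0,"az":0,"jaw":0},{"tx":-40,"ty":0,"tz":-20,"ax":0,"ay":0,"az":0,"jaw":0},{"tx":0,"ty":0,"tz":0,"ax":0,"ay":0,"az":0,"jaw":0},{"tx":0,"ty":0,"tz":0,"ax":0,"ay":0,"az":0,"jaw":0}]'
python3 - <<'E'
from h import *
b=np.array([-.1643,552.37]);c=wr();np.save("m.npy",c,allow_pickle=True);print(c["t"],across(c["t"][:2],b),np.degrees(np.arctan2(c["R"][1,0],c["R"][0,0])))
for q,z in (("slim_pin",21),): print(q,[(round(d["conf"],2),np.round(d["centre"],1),wp2w(c,d["centre"],z)[0,:2].round(1),across(wp2w(c,d["centre"],z)[:,:2],b).round(1)) for d in place_of(q,"wrist")[:3]])
for v in (68,100,140): pp(c,v,290,355)
E
```

```text
time_s: 30.5
eef_pos: [542.9, 46.7, 32.8]
time_s: 31.12
eef_pos: [556.4, -31.7, 133.0]
ee_rot: [-0.001, 0.647, 0.762, -0.0]
force: [0.2, 0.0, 0.4]
grip_width: 0.497
grip_force: 0.0
[556.37219875 -31.73996746 133.00817313] [-1.19663419] 99.32990501683636
slim_pin [(0.9, array([494.3, 338. ]), array([ 802.7, -169.6]), array([219.5])), (0.83, array([316.5, 111.8]), array([541.7,  44.9]), array([-3.2]))]
68 290 [100, 100, 101, 100, 101, 103, 103, 94, 90, 89, 91, 92, 90, 87, 118, 146, 174, 189, 196, 200, 205, 207, 208, 212, 212, 212, 214, 218, 220, 216, 208, 200, 194, 188, 180, 172, 161, 152, 138, 123, 110, 90, 73, 68, 68, 68, 63, 66, 68, 69, 68, 72, 86, 102, 101, 101, 100, 99, 98, 98, 98, 101, 99, 100, 98]
100 290 [102, 100, 102, 99, 101, 100, 101, 102, 100, 102, 92, 89, 87, 90, 93, 107, 163, 180, 192, 196, 202, 209, 214, 211, 214, 218, 218, 216, 215, 214, 213, 205, 196, 189, 185, 178, 169, 160, 151, 134, 119, 110, 100, 68, 68, 64, 64, 66, 67, 67, 66, 65, 76, 92, 101, 101, 100, 99, 97, 99, 99, 99, 101, 100, 98]
140 290 [102, 102, 105, 104, 101, 103, 103, 105, 102, 102, 100, 91, 90, 88, 89, 89, 96, 120, 165, 183, 193, 204, 210, 220, 218, 217, 218, 217, 213, 209, 207, 205, 200, 196, 187, 181, 175, 165, 155, 147, 137, 116, 114, 100, 80, 67, 68, 69, 64, 64, 64, 65, 67, 67, 69, 69, 90, 100, 98, 98, 100, 98, 99, 101, 100]
```

```bash
python3 - <<'E'
from h import *
b=np.array([-.1643,552.37]);c=np.load("m.npy",allow_pickle=True).item()
rowaxis(c,range(68,142,8),(290,318),(318,341),21,112,86,b)
E
```

```text
[(68, np.float64(303.8), np.float64(331.2)), (76, np.float64(303.9), np.float64(331.6)), (84, np.float64(304.3), np.float64(331.6)), (92, np.float64(304.4), np.float64(332.1)), (100, np.float64(305.1), np.float64(332.4)), (108, np.float64(305.2), np.float64(332.7)), (116, np.float64(305.7), np.float64(332.8)), (124, np.float64(306.0), np.float64(333.1)), (132, np.float64(306.3), np.float64(333.5)), (140, np.float64(306.7), np.float64(333.7))]
[-2.41 -2.24 -2.05 -1.79 -1.39 -1.26 -1.   -0.71 -0.42 -0.2 ] mean -1.35 tilt deg -2.21 y [81. 74. 68. 61. 55. 48. 42. 35. 29. 22.]
```

The slim pin overshot slightly: it's now -1.3 mm off and turned -2.2°. I'll apply the opposite couple with a calibrated angle of 36.6°.

```bash
python3 -m jog '[{"tx":40,"ty":1.2,"tz":10,"ax":0,"ay":0,"az":0,"jaw":0},{"tx":40,"ty":0,"tz":30,"ax":0,"ay":0,"az":0,"jaw":0},{"tx":0,"ty":0,"tz":40,"ax":0,"ay":0,"az":0,"jaw":0},{"tx":0,"ty":0,"tz":30,"ax":0,"ay":0,"az":0,"jaw":0},{"tx":0,"ty":0,"tz":9,"ax":0,"ay":0,"az":0,"jaw":0}]'|head -2
python3 -m jog '[{"tx":0,"ty":0,"tz":0,"ax":0,"ay":0,"az":0,"jaw":0},{"tx":0,"ty":0,"tz":0,"ax":0,"ay":0,"az":0.15,"jaw":0},{"tx":0,"ty":0,"tz":0,"ax":0,"ay":0,"az":0.15,"jaw":0},{"tx":0,"ty":0,"tz":0,"ax":0,"ay":0,"az":0.1,"jaw":0},{"tx":0,"ty":0,"tz":0,"ax":0,"ay":0,"az":0,"jaw":0}]'
python3 - <<'E'
from h import *
s=sense();b=np.array([-.1643,552.37]);print(s["eef_pos"],across(s["eef_pos"][:2],b),s["wrist_torque"],s["grip_force"]);q=s["ee_rot"];R=Ro.from_quat([*q[1:],q[0]]).as_matrix();print(np.degrees(np.arctan2(R[1,0],R[0,0])))
E
```

```text
time_s: 31.85
eef_pos: [543.8, 47.8, 12.9]
time_s: 32.48
eef_pos: [545.8, 46.9, 16.0]
ee_rot: [0.001, 0.785, 0.619, 0.001]
force: [-0.3, 0.0, 0.3]
grip_width: 0.496
grip_force: 0.0
[545.82864999  46.85877819  16.02595725] [1.14223291] [-0.01040212 -0.00836186 -0.01291191] 0.0
76.47909505033527
```

```bash
python3 -m jog '[{"tx":-0.4,"ty":-1,"tz":1.5,"ax":0,"ay":0,"az":0.06,"jaw":0},{"tx":0,"ty":0,"tz":0,"ax":0,"ay":0,"az":0.06,"jaw":0},{"tx":0,"ty":0,"tz":0,"ax":0,"ay":0,"az":0,"jaw":0},{"tx":0,"ty":0,"tz":0,"ax":0,"ay":0,"az":0,"jaw":0}]'
python3 - <<'E'
from h import *
s=sense();b=np.array([-.1643,552.37]);print(s["eef_pos"],across(s["eef_pos"][:2],b),s["wrist_torque"],s["grip_force"]);q=s["ee_rot"];R=Ro.from_quat([*q[1:],q[0]]).as_matrix();print(np.degrees(np.arctan2(R[1,0],R[0,0])))
E
```

```text
time_s: 32.98
eef_pos: [544.3, 46.7, 13.7]
ee_rot: [0.0, 0.821, 0.571, 0.0]
force: [-0.3, 0.3, -1.1]
grip_width: 0.5
grip_force: 0.0
[544.27605513  46.69469625  13.65933145] [-0.41642314] [ 0.04141615 -0.02595632  0.03177123] 0.0
69.66721428239221
```

```bash
python3 -m jog '[{"tx":0.2,"ty":0.35,"tz":0,"ax":0,"ay":0,"az":0.03,"jaw":0},{"tx":0,"ty":0,"tz":0,"ax":0,"ay":0,"az":0.03,"jaw":0},{"tx":0,"ty":0,"tz":0,"ax":0,"ay":0,"az":0.03,"jaw":0},{"tx":0,"ty":0,"tz":0,"ax":0,"ay":0,"az":0.031,"jaw":0},{"tx":0,"ty":0,"tz":0,"ax":0,"ay":0,"az":0,"jaw":0}]'
python3 - <<'E'
from h import *
s=sense();b=np.array([-.1643,552.37]);print(s["eef_pos"],across(s["eef_pos"][:2],b),s["wrist_torque"],s["grip_force"]);q=s["ee_rot"];R=Ro.from_quat([*q[1:],q[0]]).as_matrix();print(np.degrees(np.arctan2(R[1,0],R[0,0])))
E
python3 -m jog '[{"tx":0,"ty":0,"tz":0,"ax":0,"ay":0,"az":-0.17,"jaw":0},{"tx":0,"ty":0,"tz":0,"ax":0,"ay":0,"az":-0.17,"jaw":0},{"tx":0,"ty":0,"tz":0,"ax":0,"ay":0,"az":-0.17,"jaw":0},{"tx":0,"ty":0,"tz":0,"ax":0,"ay":0,"az":-0.13,"jaw":0},{"tx":0,"ty":0,"tz":-20,"ax":0,"ay":0,"az":0,"jaw":0}]'|head -2
python3 -m jog '[{"tx":0,"ty":0,"tz":-40,"ax":0,"ay":0,"az":0,"jaw":0},{"tx":-40,"ty":0,"tz":-40,"ax":0,"ay":0,"az":0,"jaw":0},{"tx":-40,"ty":0,"tz":-20,"ax":0,"ay":0,"az":0,"jaw":0},{"tx":0,"ty":0,"tz":0,"ax":0,"ay":0,"az":0,"jaw":0},{"tx":0,"ty":0,"tz":0,"ax":0,"ay":0,"az":0,"jaw":0}]'|head -2
python3 - <<'E'
from h import *
b=np.array([-.1643,552.37]);c=wr();np.save("m.npy",c,allow_pickle=True);print(c["t"],across(c["t"][:2],b),np.degrees(np.arctan2(c["R"][1,0],c["R"][0,0])))
for v in (68,100,140): pp(c,v,290,355)
rowaxis(c,range(68,142,8),(285,318),(318,337),21,112,86,b)
E
```

```text
time_s: 33.6
eef_pos: [544.5, 46.8, 13.3]
ee_rot: [0.0, 0.855, 0.519, 0.0]
force: [-0.9, -0.4, -0.4]
grip_width: 0.502
grip_force: 0.2
[544.49039116  46.7687303   13.29578999] [-0.1929199] [ 0.00945678 -0.02118106  0.01139112] 0.19977666903287172
62.58974932420517
time_s: 34.22
eef_pos: [543.6, 46.8, 32.5]
time_s: 34.85
eef_pos: [556.9, -31.6, 132.6]
[556.90138666 -31.64790859 132.62144933] [-0.65952227] 99.28386106708402
68 290 [99, 101, 99, 100, 101, 102, 103, 100, 95, 91, 91, 89, 90, 90, 90, 99, 139, 168, 181, 189, 195, 200, 205, 208, 209, 211, 215, 213, 213, 218, 220, 219, 211, 203, 195, 187, 181, 172, 162, 154, 136, 123, 113, 94, 67, 67, 68, 69, 68, 68, 67, 66, 68, 68, 78, 99, 99, 99, 100, 99, 101, 99, 100, 99, 95]
100 290 [101, 100, 101, 101, 101, 101, 101, 102, 102, 90, 89, 89, 88, 91, 90, 96, 156, 175, 186, 194, 200, 208, 215, 218, 216, 218, 220, 220, 219, 216, 212, 209, 203, 194, 187, 181, 172, 165, 156, 143, 131, 117, 104, 75, 66, 65, 66, 67, 67, 69, 64, 68, 67, 69, 83, 101, 102, 99, 100, 101, 101, 99, 100, 100, 96]
140 290 [103, 104, 105, 100, 102, 104, 102, 95, 89, 89, 88, 88, 88, 90, 88, 122, 165, 180, 189, 201, 202, 210, 221, 220, 220, 221, 218, 213, 209, 207, 202, 197, 191, 183, 178, 169, 159, 150, 142, 133, 120, 110, 81, 70, 67, 68, 68, 68, 66, 67, 66, 66, 75, 100, 98, 101, 100, 100, 98, 99, 101, 100, 101, 101, 97]
[(68, np.float64(305.3), np.float64(333.3)), (76, np.float64(305.4), np.float64(333.0)), (84, np.float64(305.4), np.float64(332.8)), (92, np.float64(305.4), np.float64(332.8)), (100, np.float64(305.3), np.float64(332.6)), (108, np.float64(305.1), np.float64(332.5)), (116, np.float64(305.1), np.float64(332.4)), (124, np.float64(305.0), np.float64(332.3)), (132, np.float64(304.8), np.float64(332.1)), (140, np.float64(304.7), np.float64(331.8))]
[-0.31 -0.39 -0.49 -0.5  -0.61 -0.7  -0.76 -0.85 -1.03 -1.16] mean -0.68 tilt deg 0.77 y [81. 75. 68. 61. 55. 48. 42. 35. 29. 22.]
```

The slim pin is at -0.7 mm and 0.8°. One last check that everything else has stayed put.

```bash
python3 -m jog '[{"tx":-50,"ty":0,"tz":-20,"ax":0,"ay":0,"az":0,"jaw":0},{"tx":-50,"ty":0,"tz":-20,"ax":0,"ay":0,"az":0,"jaw":0},{"tx":-50,"ty":0,"tz":0,"ax":0,"ay":0,"az":0,"jaw":0},{"tx":0,"ty":0,"tz":0,"ax":0,"ay":0,"az":0,"jaw":0},{"tx":0,"ty":0,"tz":0,"ax":0,"ay":0,"az":0,"jaw":0}]'|head -2
python3 - <<'E'
from h import *
b=np.array([-.1643,552.37]);s=sense();c=wr();print(s["force"],c["t"])
for q,z in (("thick_pin",26),("slim_pin",21),("test_block",10),("ring_gauge",10)):
    print(q,[(round(d["conf"],2),wp2w(c,d["centre"],z)[0,:2].round(1),across(wp2w(c,d["centre"],z)[:,:2],b).round(1)) for d in place_of(q,"wrist")[:3]])
c=capture("scene")
for q in ("test_block","ring_gauge"): print(q,[(round(d["conf"],2),np.round(d["centre"],1)) for d in place_of(q,"scene")[:2]])
E
```

```text
time_s: 35.52
eef_pos: [581.4, -178.9, 172.5]
[ 0.77280091 -0.28401367 -0.50595158] [ 581.4088468  -178.90574414  172.45972277]
thick_pin [(0.8, array([ 571.1, -104.9]), array([1.5]))]
slim_pin [(0.91, array([ 804., -175.]), array([219.9])), (0.67, array([ 573.4, -282. ]), array([-25.]))]
test_block []
ring_gauge [(0.93, array([649.6, -98.5]), array([80.]))]
test_block [(0.72, array([377.9, 263.1]))]
ring_gauge [(0.95, array([314.5, 201.8]))]
```

```bash
python3 - <<'E'
from h import *
b=np.array([-.1643,552.37]);o=cv2.imread("pics/scene0.png");n=capture("scene")["color"][...,::-1].copy()
for nm,(x0,y0,x1,y1) in (("block",(362,238,400,276)),("ring",(295,190,328,214))):
    t=cv2.Canny(o[y0:y1,x0:x1],40,120).astype(np.float32);r=cv2.Canny(n[y0-8:y1+8,x0-8:x1+8],40,120).astype(np.float32)
    t,r=[cv2.GaussianBlur(k,(3,3),0) for k in (t,r)];m=cv2.matchTemplate(r,t,cv2.TM_CCOEFF_NORMED);_,v,_,p=cv2.minMaxLoc(m);print(nm,round(v,2),p[0]-8,p[1]-8)
c=wr()
for v in (90,110,130): pp(c,v,285,350,2)
try: rowaxis(c,range(90,146,8),(285,318),(320,338),26,110,80,b)
except Exception as e: print(e)
E
```

```text
block 0.59 0 0
ring 0.95 0 0
90 285 [87, 87, 87, 84, 88, 76, 78, 77, 77, 127, 155, 166, 172, 180, 182, 182, 186, 181, 178, 171, 162, 151, 140, 131, 116, 104, 76, 59, 56, 55, 54, 56, 56]
110 285 [91, 88, 88, 87, 89, 80, 78, 79, 80, 137, 164, 171, 176, 185, 188, 190, 186, 180, 174, 167, 159, 148, 135, 126, 110, 97, 65, 59, 58, 57, 58, 55, 79]
130 285 [89, 89, 91, 88, 87, 81, 81, 81, 81, 153, 169, 179, 187, 197, 195, 192, 186, 180, 171, 164, 155, 144, 133, 118, 109, 89, 60, 61, 59, 61, 60, 58, 69]
[(90, np.float64(302.5), np.float64(336.8)), (98, np.float64(302.3), np.float64(336.6)), (106, np.float64(302.1), np.float64(336.1)), (114, np.float64(301.7), np.float64(336.0)), (122, np.float64(301.6), np.float64(335.8)), (130, np.float64(301.5), np.float64(335.5)), (138, np.float64(301.5), np.float64(335.3))]
[ 0.52  0.36  0.04 -0.17 -0.33 -0.49 -0.59] mean -0.09 tilt deg 1.46 y [ -83.  -90.  -98. -105. -113. -120. -128.]
```

The block and the ring haven't moved, and both pins lie on the line with the robot clear of everything. Handing in.

```bash
python3 -c "from rig import finish_job; print(finish_job())"
```

```text
the job is handed in; nothing more can be done
None
```

I rolled the thick pin, then the slim one, onto the line and handed the job in at about 36 s: thick 0.1 mm off centre and turned 1.5°, slim 0.7 mm and 0.8°, block and ring unmoved; I straightened both with the fingertips touching both sides, and a light grip of about 12 N on the thick pin, but no pin was lifted.

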